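Change an inspection nest over to the next batch of control modules

ROBOT

A 6-joint arm with a two-finger parallel gripper is mounted at the origin on the work surface. World frame = base frame: x ahead of the robot, y to its left, z up, the work surface at z = 0. Lengths are in m, angles in rad, forces in N, time in s.
With the tool pointing down it reaches from about 0.375 to 0.975 m from the base axis. Payload 3.8 kg.
Tool frame: the origin (TCP) lies between the finger pads; the fingertips stand 8 mm ahead of it and the grasp point (between the pads) lies 11 mm behind it (tcp_to_tips is the distance from the TCP to the fingertips, in m); z points along the fingers, y is the line along which they close (so a half turn about z gives the same grasp; the last joint's range is limited). The gripper opens to 85 mm and grips with 20 to 120 N. Pads are 22 mm wide; open, the fingers measure 114 mm over their backs; the gripper's body (76 mm by 85 mm) begins 54 mm behind the grasp point. The pads swing forward as they close: fully open they stand 13 mm farther back than shut.
Start: joints at [-1.307, 0.264, 1.604, -0, 1.274, -0.037], TCP at [0.2, -0.645, 0.239] pointing down, gripper open.
Joint ranges: [-2.63, 2.63], [-0.94, 2.18], [0.31, 2.57], [-1.31, 4.45], [0, 2.66], [-2.55, 2.55]. Speed limits (rad/s): [2.57, 2.57, 3.14, 3.14, 3.14, 3.14].

INTERFACE

Orientations are given as a rotation vector (axis times angle).
In Python, from workcell import * gives the robot as it stands.
- The arm moves only by the tool move_arm, never from a script. Its argument "series" is one flat list of numbers, 7 for each row, row after row: the finger opening in cm, from 0 to 8.54, then the shift along the tool's x, y, z in cm, then the turn, a rotation vector about the tool's x, y, z in degrees. A call has 1 to 5 rows; each row shifts and turns the commanded pose from where the row before left it, along the tool's axes as they then stand; what a row does not reach is not made up. A row lasts 1/8 s, in which the tool goes at most 62.5 mm and 10.7 degrees, less where a joint would pass 70% of its speed; a pose out of reach is approached as far as the arm can. A call is refused whole if a number of a shift passes 6.25 or a number of a turn 10.7, either way. A call with a gripper value outside its range is refused whole. The fingers move at their own pace and stop on an object; "grip_force" is the grip in N (left out, the last holds). Time passes only in rows, so rows that do not move let the fingers close. It gives the time, the measured TCP pose, the force, the opening and the grip force at its end, in the units of the state.
- read_state(): the state, without advancing time (a new reading comes with each control period).
- read_camera(name): name is "scene" or "side" or "wrist"; returns the picture (400x640x3 uint8, red, green, blue); there is no depth.
- calibration(name): a dict with "camera_matrix" (3x3 intrinsics, pixels), "k1" (the pictures are not rectified: a ray, as slopes to the right and down, at radius r is drawn at 1 + k1 r^2 times it, then the intrinsics apply), "rvec" (rotation vector, rad) and "tvec" (3), from world to camera coordinates, as OpenCV has them. Camera axes: x right, y down, z forward; pixel columns grow to the right and rows downward; lengths in m; the calibration is good to about 2 mm. A picture is of the moment at which its call begins: read the wrist's pose just before it. calibration takes no time and is no camera call; for the wrist camera it gives the pose at the moment of the call.
- finish_job(): hands the job in; it is judged then, once.
The state is a dict: "time": time; "q": joint angles; "joint_vel": joint speeds; "joint_torque": joint torques, N m; "tool_pos": TCP position; "tcp_rot": TCP orientation; "wrist_force": force on the tool from outside, world axes, zero at the start; "torque": the same for the moment, N m; "width": opening from 0.0 (shut) to 1.0 (fully open); "grip_force": force on a finger pad.
Only numpy, scipy, OpenCV 4.12 (cv2) and the standard library are available. Lean on these libraries where they do the work, as an engineer would, in place of code of your own. Each camera call takes 0.05 s, during which the arm holds its last target. There are 200 camera calls.

TASK

Change the inspection place over to the next batch: take the checked modules (green dot) out of the nest plate and lay them flat in the green tray, seat every returned module (white label) from the blue mat flat in a nest pocket of its own with its connector in the notch, and lift the handlamp by its handle off its charging dock and stand it gently, upright, on the bench close beside the nest plate, its lens looking at the middle of the plate for raking light. Only when all that is in place, slide the bench-light dimmer down to the orange preset clip and let go. Leave the other things on the bench where they are.

Things in the scene. Friction and masses are not known exactly. Their poses are not given: they have to be found in the camera images.
- lamp: orange LED handlamp, 0.5 kg, upright in its dock at the start. Case 60 (x) x 100 (y) x 96 mm high. Origin: centre of its underside; z up; the white lens looks to +x (black cooling ribs at -x). Black handle bar along y: centre 132 mm straight above the origin, 16 mm thick (x), 18 mm high, free over 72 mm, 27 mm of air above the case; pinch it from above, fingers closing along x.
- dock: black charging dock fixed to the bench, 84 (x) x 124 (y) mm; the lamp's foot stands in its cradle 28 mm above the bench, 2 mm play all round, axes as the dock's. The cradle lip is 14 mm higher than the foot (40 mm at the -x back wall): lift the lamp straight up out of it. Origin: centre of its underside.
- nest: nest plate fixed to the bench: dark grey ribs on a cream base, 174 (x) x 222 (y) x 13 mm high, with 6 pockets for modules (2 along x by 3 along y, pitch 92 and 80 mm). Origin: centre of its underside.
- pocket1 (a point): pocket of the nest, a recess 66 (x) x 46 (y) mm, 7 mm deep, its floor 6 mm above the bench and its rim 13 mm above the bench; the notch, 32 mm wide, opens at its +x end and takes the connector. A module sits in it with its own x along the pocket's +x, with 2 mm play all round, and stands 17 mm proud of the ribs. This point: centre of the pocket floor, axes as the nest's, z up.
- pocket2 (a point): pocket of the nest: same as pocket1; This point: centre of the pocket floor, axes as the nest's, z up.
- pocket3 (a point): pocket of the nest: same as pocket1; This point: centre of the pocket floor, axes as the nest's, z up.
- pocket4 (a point): pocket of the nest: same as pocket1; This point: centre of the pocket floor, axes as the nest's, z up.
- pocket5 (a point): pocket of the nest: same as pocket1; This point: centre of the pocket floor, axes as the nest's, z up.
- pocket6 (a point): pocket of the nest: same as pocket1; This point: centre of the pocket floor, axes as the nest's, z up.
- module1: returned control module: cast-aluminium shell 62 (x) x 42 (y) x 24 mm high, 0.11 kg, with a square white label on top and a black connector 14 mm long, 26 mm wide (3 to 19 mm above the underside) sticking out of its +x end. Origin: centre of the shell's underside (without the connector), z up. Lies at the start, any way round, on the blue mat (2 mm thick, fixed). May be absent.
- module2: returned control module: same as module1. May be absent.
- module3: returned control module: same as module1. May be absent.
- module4: returned control module: same as module1. May be absent.
- module5: returned control module: same as module1. May be absent.
- checked1: checked control module: same shell, connector and origin as module1, but with a round green dot, 22 mm, on top instead of the white label. Sits in a nest pocket at the start (in pocket2, pocket4 or pocket6). May be absent.
- checked2: checked control module: same shell, connector and origin as module1, but with a round green dot, 22 mm, on top instead of the white label. Sits in a nest pocket at the start (in pocket2, pocket4 or pocket6). May be absent.
- checked3: checked control module: same shell, connector and origin as module1, but with a round green dot, 22 mm, on top instead of the white label. Sits in a nest pocket at the start (in pocket2, pocket4 or pocket6). May be absent.
- tray: green outgoing tray fixed to the bench, outside 120 (x) x 256 (y) mm and 10 mm high, walls 3 mm, its floor 3 mm above the bench; room for three modules side by side along its y. Empty at the start. Origin: centre of its underside.
- dimmer_base: housing of the bench-light dimmer, fixed to the bench: grey box 70 (x) x 190 (y) x 30 mm high with a straight track along its y through its middle. The red fader cap runs on it from y = -60 mm (dark) to +60 mm (bright) with about 1.5 N of friction and stays where it is left; it starts near the bright end. Origin: centre of its underside.
- dimmer_top (a point): centre of the top of the red fader cap, which is 26 (x) x 16 (y) x 26 mm high with a white line across; the top is 57 mm above the bench, 26 mm above the housing's top; axes as the housing's.
- preset_clip: orange preset clip hooked over the -x edge of the dimmer's housing, its arrow pointing at the track and rising 3 mm above the housing. Origin: on the bench straight under the track's line, level with the arrow; axes as the housing's. The fader is at the preset when the cap's middle has y = 0 in this frame.
- big_ecu: bystander: large finned aluminium engine control unit with black connectors, about 150 x 200 x 42 mm. Origin: centre of the underside.
- multimeter: bystander: yellow multimeter lying on its back, 150 (x) x 75 x 32 mm. Origin: centre of the underside.
- screw_jar: bystander: clear jar with a black cap, 60 mm across and 60 mm high. Origin: centre of the underside.
Things that resemble listed ones, but are neither listed nor needed, are in the scene too. Leave any brown or yellow look-alike of the module3 alone.

How it is judged:
On the way, in this order (a step that is already met when the one before it is completed fails the run):
1. the lamp stands beside the nest plate, aimed at its middle, every returned module is seated and every checked module lies in the tray ((distance between module1 and pocket1 below 0.0055 m or distance between module1 and pocket2 below 0.0055 m or distance between module1 and pocket3 below 0.0055 m or distance between module1 and pocket4 below 0.0055 m or distance between module1 and pocket5 below 0.0055 m or distance between module1 and pocket6 below 0.0055 m) and (distance between module2 and pocket1 below 0.0055 m or distance between module2 and pocket2 below 0.0055 m or distance between module2 and pocket3 below 0.0055 m or distance between module2 and pocket4 below 0.0055 m or distance between module2 and pocket5 below 0.0055 m or distance between module2 and pocket6 below 0.0055 m) and (distance between module3 and pocket1 below 0.0055 m or distance between module3 and pocket2 below 0.0055 m or distance between module3 and pocket3 below 0.0055 m or distance between module3 and pocket4 below 0.0055 m or distance between module3 and pocket5 below 0.0055 m or distance between module3 and pocket6 below 0.0055 m) and (distance between module4 and pocket1 below 0.0055 m or distance between module4 and pocket2 below 0.0055 m or distance between module4 and pocket3 below 0.0055 m or distance between module4 and pocket4 below 0.0055 m or distance between module4 and pocket5 below 0.0055 m or distance between module4 and pocket6 below 0.0055 m) and (distance between module5 and pocket1 below 0.0055 m or distance between module5 and pocket2 below 0.0055 m or distance between module5 and pocket3 below 0.0055 m or distance between module5 and pocket4 below 0.0055 m or distance between module5 and pocket5 below 0.0055 m or distance between module5 and pocket6 below 0.0055 m) and angle between each of module1, module2, module3, module4, module5, checked1, checked2, checked3, lamp's own z axis and vertical below 0.06 rad and x of checked1 in the frame of tray between -0.055 and 0.055 m and y of checked1 in the frame of tray between -0.12 and 0.12 m and z of each of checked1, checked2, checked3 in the frame of tray below 0.006 m and x of checked2 in the frame of tray between -0.055 and 0.055 m and y of checked2 in the frame of tray between -0.12 and 0.12 m and x of checked3 in the frame of tray between -0.055 and 0.055 m and y of checked3 in the frame of tray between -0.12 and 0.12 m and x of nest in the frame of lamp between 0.11 and 0.32 m and y of nest in the frame of lamp between -0.045 and 0.045 m and height (world z) of lamp below 0.005 m), for 0.2 s.
2. the dimmer's fader is at the orange preset clip (y of dimmer_top in the frame of preset_clip between -0.005 and 0.005 m), for 0.2 s.
At the end, for the whole second after the job is handed in: Returned modules within 5.5 mm of a pocket-floor point, checked ones on the tray floor, all level to 0.06 rad; lamp upright on the bench, nest centre 11 to 32 cm ahead of its lens, at most 45 mm to the side; fader within 5 mm of the clip; all at rest (all of step 1 and all of step 2 and linear speed of each of module1, module2, module3, module4, module5, checked1, checked2, checked3, lamp below 0.02 m/s); the robot touches nothing.
It fails at once if the lamp is tipped over (angle between lamp's own z axis and vertical above 0.7 rad).
It fails at once if the lamp is dropped or slammed down: moving faster than 0.5 m/s within 15 mm of the bench (linear speed of lamp above 0.5 m/s and height (world z) of lamp below 0.015 m).
It fails at once if a bystander (big control unit, multimeter or jar) is moved more than 25 mm (distance of any of big_ecu, multimeter, screw_jar from where it was at the start of the episode above 0.025 m).
Of module1, module2, module3, module4, module5 only 3 to 5 are there at a start; the rules pass over those that are not, and their reading is None.
Of checked1, checked2, checked3 only 2 to 3 are there at a start; the rules pass over those that are not, and their reading is None.
At some moment in a run one of module1, module2, module3, module4, module5, checked1, checked2, checked3 may be knocked a few centimetres aside while the robot is not near it.
It also fails if it takes over 210 s, if anything falls off the work surface, if the arm or the gripper's body presses on something with over 40 N, if the wrist force passes 120 N, or if a joint passes its speed limit or range.

## Working session

There is one attempt and no reset: what is moved stays moved. The work goes in short steps, Python scripts to look and compute and a tool call to move; the robot and the scene stay as the last step left them, time stands still between calls to the robot, and variables do not carry over. Pictures are saved under pics/ and viewed, at most 14 in all, crops included, and the job is handed in when it is done.

Besides the shell and the picture viewer there is one more tool, called after "Call:" by a JSON object that holds its "fn" and its "kwargs", one argument or row to a line. move_arm: Moves the arm, as the interface text tells. Its arguments: {"type":"object","properties":{"series":{"type":"array"},"grip_force":{"type":"number"}},"required":["series"]}

```bash
mkdir -p pics; ls; python3 - <<'E'
from workcell import *
import cv2
s=read_state();print(s)
for n in("scene","side"):
    c=calibration(n);print(n,c)
    cv2.imwrite(f"pics/{n}0.png",read_camera(n)[:,:,::-1])
print(calibration("wrist"))
E
```

```text
pics
{'time': 0.0, 'q': array([-1.30690394e+00,  2.64748938e-01,  1.60537328e+00,  3.33160148e-05,
        1.27371214e+00, -3.68805109e-02]), 'joint_vel': array([ 6.16030428e-05, -1.01748080e-03,  6.87165259e-04, -7.32481171e-04,
        4.50414026e-04,  2.64571281e-03]), 'joint_torque': array([ 1.03017781e-03, -5.15099931e+01, -3.67312181e+01,  5.97114354e-05,
        1.29013887e-02, -8.27006890e-07]), 'tool_pos': array([ 0.19980865, -0.64399919,  0.23796525]), 'tcp_rot': array([-3.10393087e+00, -4.70324710e-01,  3.48877618e-04]), 'wrist_force': array([ 0.81311185,  1.01416718, -0.71131262]), 'torque': array([-0.04397176, -0.02370626,  0.00062747]), 'grip_force': 0.0, 'width': 1.0009733581046338}
scene {'camera_matrix': array([[438.9422273 ,   0.        , 321.98474514],
       [  0.        , 438.9422273 , 200.88660006],
       [  0.        ,   0.        ,   1.        ]]), 'k1': 0.007850962444946133, 'rvec': array([ 1.9370348 ,  1.81010085, -0.56431149]), 'tvec': array([-0.04977381, -0.35874994,  1.45522194])}
side {'camera_matrix': array([[444.09192675,   0.        , 314.71815056],
       [  0.        , 444.09192675, 204.49576715],
       [  0.        ,   0.        ,   1.        ]]), 'k1': -0.08344174772130347, 'rvec': array([ 0.56119421, -2.46548725,  1.44909392]), 'tvec': array([0.43975518, 0.16930189, 0.99136384])}
{'camera_matrix': array([[291.26539068,   0.        , 319.18239401],
       [  0.        , 291.26539068, 199.69541578],
       [  0.        ,   0.        ,   1.        ]]), 'k1': -0.014779116195526541, 'rvec': array([-2.31240758,  1.70303497,  0.27766234]), 'tvec': array([-0.67354053, -0.04149766,  0.38114611])}
```

View pics/scene0.png

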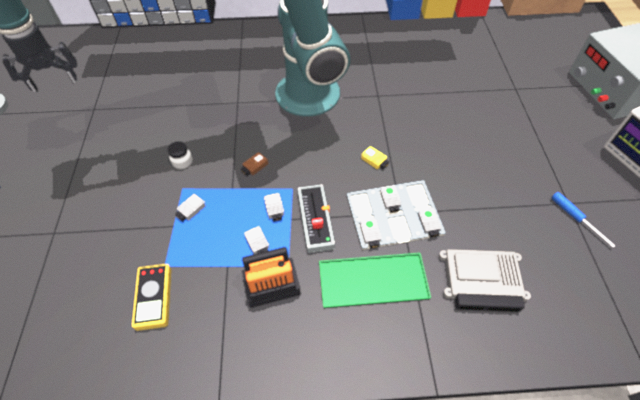

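View pics/side0.png

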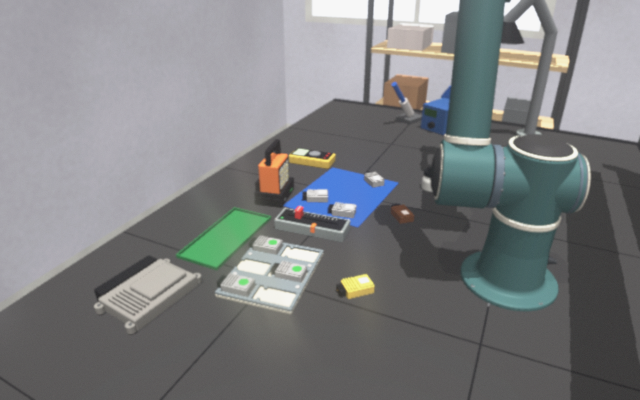

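The scene view shows three white-label modules on the blue mat, at (190,207), (275,207) and (257,240). Three green-dot modules sit in the nest at (391,198), (370,232) and (429,221). The look-alikes are brown at (255,163) and yellow at (375,157), and I will leave them alone. The lamp is in its dock at (270,275), the fader is at (318,224), the clip is at (326,208) and the tray is at (375,280).

```bash
cat > h.py <<'E'
from workcell import *
import cv2, numpy as np
from scipy.spatial.transform import Rotation as R
def und(c,px):
    px=np.atleast_2d(np.float64(px));K=c["camera_matrix"];d=np.array([c["k1"],0,0,0.])
    return cv2.undistortPoints(px.reshape(-1,1,2),K,d).reshape(-1,2)
def cast(c,px,z):
    u=und(c,px);Rm=cv2.Rodrigues(c["rvec"])[0];o=-Rm.T@c["tvec"]
    d=np.c_[u,np.ones(len(u))]@Rm
    return o+d*((z-o[2])/d[:,2])[:,None]
def proj(c,P):
    return cv2.projectPoints(np.float64(np.atleast_2d(P)),c["rvec"],c["tvec"],c["camera_matrix"],np.array([c["k1"],0,0,0.]))[0].reshape(-1,2)
def tool():
    s=read_state();return s["tool_pos"],R.from_rotvec(s["tcp_rot"])
def yaw(r): x=r.as_matrix()[:,0];return np.degrees(np.arctan2(x[1],x[0]))
def plan(pos,yawd=None):
    "shift along present tool axes (cm) and turn to a down pose whose tool x has yaw yawd (deg)"
    p,r=tool();d=r.inv().apply(np.array(pos)-p)*100
    y=yaw(r) if yawd is None else yawd
    t=R.from_euler("z",y,degrees=True)*R.from_euler("x",180,degrees=True)
    print("at",p.round(4),"yaw",round(yaw(r),2),"shift cm",d.round(2),"turn",np.degrees((r.inv()*t).as_rotvec()).round(2))
E
python3 - <<'E'
from h import *
c=calibration("scene")
for n,p,z in[("m",(190,207),.026),("m",(275,207),.026),("m",(257,240),.026),("c",(390,191),.03),("c",(371,226),.03),("c",(428,215),.03),("nest",(396,213),.013),("tray",(375,280),.01),("dock",(270,285),.028),("fader",(318,224),.05),("clip",(326,208),.03),("yel",(375,157),.02)]:
    print(n,p,cast(c,p,z).round(3))
w=calibration("wrist");Rm=cv2.Rodrigues(w["rvec"])[0];o=-Rm.T@w["tvec"]
p,r=tool();print("cam in tool",r.inv().apply(o-p).round(3),"axes",(r.inv().as_matrix()@Rm.T).round(3))
plan([.55,-.05,.4],90);plan([.55,-.05,.4],0)
E
```

```text
m (190, 207) [[ 0.45  -0.332  0.026]]
m (275, 207) [[ 0.466 -0.106  0.026]]
m (257, 240) [[ 0.563 -0.152  0.026]]
c (390, 191) [[0.438 0.206 0.03 ]]
c (371, 226) [[0.544 0.14  0.03 ]]
c (428, 215) [[0.521 0.293 0.03 ]]
nest (396, 213) [[0.499 0.215 0.013]]
tray (375, 280) [[0.685 0.134 0.01 ]]
dock (270, 285) [[ 0.688 -0.119  0.028]]
fader (318, 224) [[0.541 0.004 0.05 ]]
clip (326, 208) [[0.481 0.029 0.03 ]]
yel (375, 157) [[0.308 0.183 0.02 ]]
cam in tool [ 0.081 -0.    -0.135] axes [[ 0.    -0.949 -0.315]
 [ 1.     0.    -0.   ]
 [ 0.    -0.315  0.949]]
at [ 0.1998 -0.6441  0.2381] yaw 17.23 shift cm [ 51.05 -46.4  -16.09] turn [ -0.1   -0.08 -72.77]
at [ 0.1998 -0.6441  0.2381] yaw 17.23 shift cm [ 51.05 -46.4  -16.09] turn [-1.200e-01  1.000e-02  1.723e+01]
```

```bash
python3 -c "
from h import *
plan([.48,-.17,.34],0)"
```

```text
at [ 0.1998 -0.6441  0.2381] yaw 17.23 shift cm [ 40.81 -37.   -10.11] turn [-1.200e-01  1.000e-02  1.723e+01]
```

Call:
{"fn": "move_arm", "kwargs": {
  "series": [8.54,4.08,-3.7,-1.01,0,0,0,8.54,4.08,-3.7,-1.01,0,0,0,8.54,4.08,-3.7,-1.01,0,0,0,8.54,4.08,-3.7,-1.01,0,0,0,8.54,4.08,-3.7,-1.01,0,0,0]
}}

```text
time: 0.72
tool_pos: [0.3405, -0.4057, 0.2896]
tcp_rot: [-3.106, -0.47, 0.0]
wrist_force: [0.7, -0.4, 0.2]
width: 0.997
grip_force: 0.0
```

Call:
{"fn": "move_arm", "kwargs": {
  "series": [8.54,4.08,-3.7,-1.01,0,0,0,8.54,4.08,-3.7,-1.01,0,0,0,8.54,4.08,-3.7,-1.01,0,0,0,8.54,4.08,-3.7,-1.01,0,0,0,8.54,4.08,-3.7,-1.01,0,0,0]
}}

```text
time: 1.35
tool_pos: [0.4804, -0.1687, 0.3402]
tcp_rot: [-3.106, -0.471, 0.0]
wrist_force: [0.4, -0.4, -0.1]
width: 1.004
grip_force: 0.0
```

Call:
{"fn": "move_arm", "kwargs": {
  "series": [8.54,0,0,0,0,0,8.6,8.54,0,0,0,0,0,8.6,8.54,0,0,0,0,0,0,8.54,0,0,0,0,0,0]
}}

```text
time: 1.85
tool_pos: [0.4798, -0.1705, 0.34]
tcp_rot: [-3.141, -0.004, 0.001]
wrist_force: [0.1, 0.5, -0.3]
width: 1.002
grip_force: 0.0
```

```bash
python3 - <<'E'
from h import *
plan([.48,.2,.34],0)
import pickle
c=calibration("wrist");im=read_camera("wrist")[:,:,::-1];cv2.imwrite("pics/w1.png",im);pickle.dump(c,open("w1.pkl","wb"))
E
```

```text
at [ 0.4798 -0.1705  0.34  ] yaw 0.16 shift cm [  0.12 -37.05   0.  ] turn [-0.01  0.03  0.16]
```

View pics/w1.png

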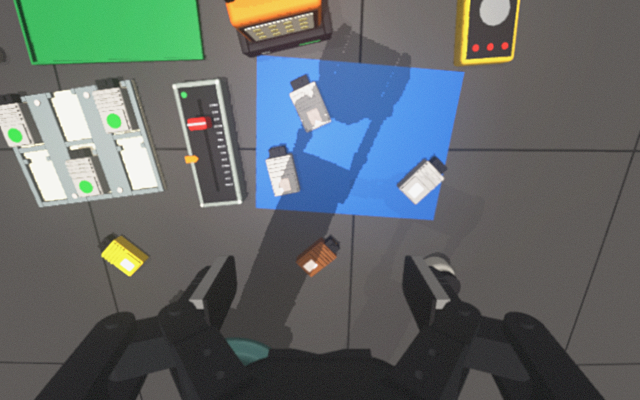

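The wrist view shows the nest on the left with its notches and connectors pointing up (world +x). Checked modules are at (15,125), (113,112) and (86,178). White modules are at (310,103), (283,172) and (420,182). The lamp lens faces down in the image, towards the robot. Next I'll move over the nest for a close look.

Call:
{"fn": "move_arm", "kwargs": {
  "series": [8.54,1,-6,0.6,0,0,0,8.54,1.8,-5.8,1,0,0,0,8.54,1.8,-5.8,1,0,0,0,8.54,1.8,-5.8,1,0,0,0,8.54,1.8,-5.8,1,0,0,0]
}}

```text
time: 2.52
tool_pos: [0.5623, 0.1231, 0.2941]
tcp_rot: [3.141, 0.002, 0.001]
wrist_force: [0.4, -1.5, 0.9]
width: 0.996
grip_force: 0.0
```

Call:
{"fn": "move_arm", "kwargs": {
  "series": [8.54,1.8,-5.8,1,0,0,0,8.54,0,-2,0.4,0,0,0,8.54,0,0,0,0,0,0,8.54,0,0,0,0,0,0]
}}

```text
time: 3.02
tool_pos: [0.5798, 0.1982, 0.2806]
tcp_rot: [3.141, 0.0, 0.0]
wrist_force: [0.7, 0.5, -0.4]
width: 1.001
grip_force: 0.0
```

```bash
python3 - <<'E'
from h import *
import pickle
plan([.58,-.2,.28],0)
c=calibration("wrist");im=read_camera("wrist")[:,:,::-1];cv2.imwrite("pics/w2.png",im);pickle.dump(c,open("w2.pkl","wb"))
E
```

```text
at [0.5798 0.1982 0.2806] yaw 0.0 shift cm [2.000e-02 3.982e+01 1.000e-01] turn [ 0.04 -0.01  0.  ]
```

View pics/w2.png

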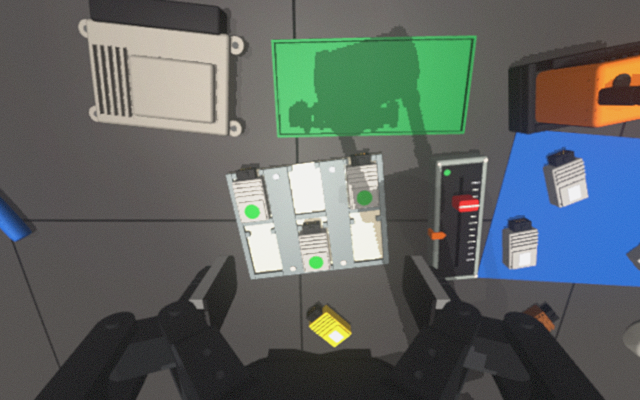

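The nest is upright in this view with corners near (227,175), (382,153), (387,263) and (250,278). The checked dots are at (252,211), (364,198) and (316,262), and each dot sits towards the -x end of its module. I'll enlarge the nest and the mat side by side.

```bash
python3 - <<'E'
import cv2,numpy as np
a=cv2.imread("pics/w2.png")[145:285,220:395];b=cv2.imread("pics/w1.png")[60:220,250:450]
a=cv2.resize(a,None,fx=4,fy=4,interpolation=cv2.INTER_CUBIC);b=cv2.resize(b,None,fx=4,fy=4,interpolation=cv2.INTER_CUBIC)
cv2.imwrite("pics/w2c.png",a);cv2.imwrite("pics/w1c.png",b[:600])
E
```

```text
(no output)
```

View pics/w2c.png

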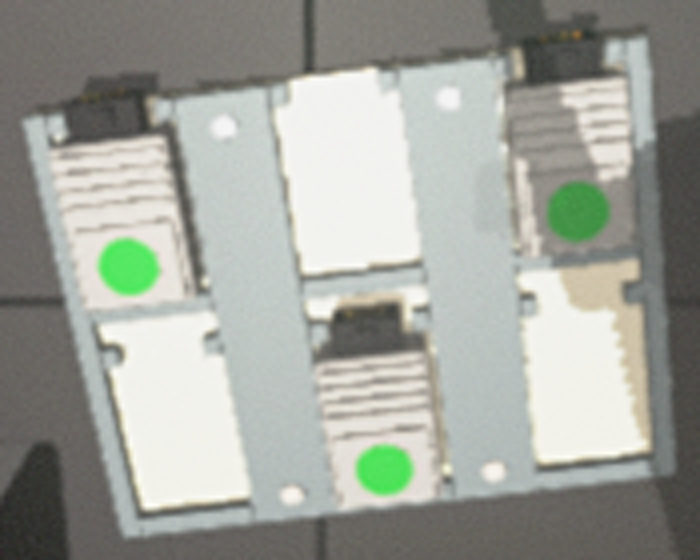

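View pics/w1c.png

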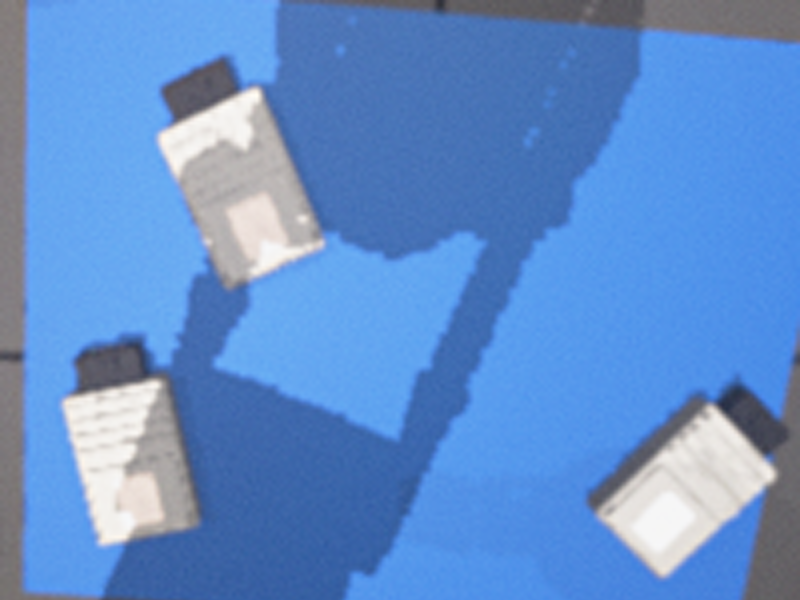

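The nest crop shows rim corners at (25,115), (647,38), (673,472) and (127,535), with all notches up. Pockets 2, 4 and 6 hold green dots. The mat crop shows three white-label shells with black connectors, at (240,190), (132,462) and (690,490). They match the returned modules.

```bash
cat > fit.py <<'E'
from h import *
from scipy.optimize import least_squares
def rect(P,lx,ly):
    "P: corners in order (+x,+y),(+x,-y),(-x,-y),(-x,+y) -> x,y,yaw deg, rms mm"
    M=np.array([[1,1],[1,-1],[-1,-1],[-1,1]])*[lx/2,ly/2];P=np.array(P)[:,:2]
    f=lambda v:((M@np.array([[np.cos(v[2]),np.sin(v[2])],[-np.sin(v[2]),np.cos(v[2])]])+v[:2])-P).ravel()
    d=P[0]+P[1]-P[2]-P[3]
    r=least_squares(f,[*P.mean(0),np.arctan2(d[1],d[0])]);return *r.x[:2].round(4),np.degrees(r.x[2]).round(1),(1e3*np.sqrt(np.mean(r.fun**2))).round(1)
E
python3 - <<'E'
from fit import *
import pickle
c1=pickle.load(open("w1.pkl","rb"));c2=pickle.load(open("w2.pkl","rb"))
w2=lambda p:np.array(p)/4+[220,145];w1=lambda p:np.array(p)/4+[250,60]
n=rect(cast(c2,w2([(25,115),(647,38),(673,472),(127,535)]),.013),.174,.222);print("nest",n)
print("screws",cast(c2,w2([(222,126),(448,98),(493,472),(291,495)]),.013).mean(0))
for k,q in dict(M1=[(158,135),(263,87),(323,243),(230,290)],M2=[(63,400),(165,378),(200,525),(100,545)],M3=[(713,402),(777,472),(662,577),(600,512)]).items():
    print(k,rect(cast(c1,w1(q),.026),.062,.042))
print("tray",rect(cast(c2,[(272,42),(476,37),(466,133),(277,136)],.01),.12,.256))
a=np.radians(n[2])
for i in(46,-46):
  for j in(80,0,-80): print("pocket",i,j,(np.array(n[:2])+[i/1e3*np.cos(a)-j/1e3*np.sin(a),i/1e3*np.sin(a)+j/1e3*np.cos(a)]).round(4))
# dots, for check
im=cv2.imread("pics/w2.png");h=cv2.cvtColor(im,cv2.COLOR_BGR2HSV)
m=cv2.inRange(h,(45,120,80),(75,255,255));m[:150]=0;m[:,400:]=0
k,_,st,ce=cv2.connectedComponentsWithStats(m)
for s,q in zip(st[1:],ce[1:]):
  if s[4]>30: print("dot",cast(c2,q,.03).round(4))
E
```

```text
nest (np.float64(0.4933), np.float64(0.2093), np.float64(7.4), np.float64(1.0))
screws [0.49158985 0.21022764 0.013     ]
M1 (np.float64(0.554), np.float64(-0.1578), np.float64(24.0), np.float64(1.2))
M2 (np.float64(0.4507), np.float64(-0.113), np.float64(11.7), np.float64(0.6))
M3 (np.float64(0.4398), np.float64(-0.3343), np.float64(-43.0), np.float64(1.1))
tray (np.float64(0.6783), np.float64(0.1281), np.float64(1.3), np.float64(1.5))
pocket 46 80 [0.5286 0.2946]
pocket 46 0 [0.5389 0.2152]
pocket 46 -80 [0.5492 0.1359]
pocket -46 80 [0.4374 0.2827]
pocket -46 0 [0.4477 0.2034]
pocket -46 -80 [0.458 0.124]
dot [[0.5356 0.1357 0.03  ]]
dot [[0.5152 0.294  0.03  ]]
dot [[0.4336 0.2035 0.03  ]]
```

```bash
cat >> h.py <<'E'
def chain(*wps):
    "each wp: x,y,z[,yaw]; turn comes first, then the shift along the turned axes (cm); assumes each reached"
    p,r=tool();print("at",p.round(4),"yaw",round(yaw(r),2))
    y=yaw(r);tilt=(R.from_euler("zx",[0,180],degrees=True).inv()*R.from_euler("z",-y,degrees=True)*r).as_rotvec()
    for w in wps:
        yn=w[3] if len(w)>3 else y
        t=R.from_euler("z",yn,degrees=True)*R.from_euler("x",180,degrees=True)
        d=t.inv().apply(np.array(w[:3])-p)*100
        print(np.round(w,4),"turn z",round(-((yn-y+180)%360-180),1),"shift",d.round(2),"n>=",int(np.ceil(np.linalg.norm(d)/6.25)))
        p,y=np.array(w[:3]),yn
E
python3 -c "
from h import *
chain((.5492,.1359,.10,7.4),(.5492,.1359,.024),(.5492,.1359,.09),(.66,.050,.09),(.66,.050,.021),(.66,.050,.1),(.4477,.2034,.1,7.4),(.4477,.2034,.024))"
```

```text
at [0.5799 0.198  0.2809] yaw -0.04
[0.5492 0.1359 0.1    7.4   ] turn z -7.4 shift [-3.85  5.76 18.09] n>= 4
[0.5492 0.1359 0.024 ] turn z -0.0 shift [ 0.  -0.   7.6] n>= 2
[0.5492 0.1359 0.09  ] turn z -0.0 shift [ 0.   0.  -6.6] n>= 2
[0.66 0.05 0.09] turn z -0.0 shift [9.88 9.95 0.  ] n>= 3
[0.66  0.05  0.021] turn z -0.0 shift [ 0.  -0.   6.9] n>= 2
[0.66 0.05 0.1 ] turn z -0.0 shift [ 0.   0.  -7.9] n>= 2
[0.4477 0.2034 0.1    7.4   ] turn z -0.0 shift [-19.08 -17.95  -0.  ] n>= 5
[0.4477 0.2034 0.024 ] turn z -0.0 shift [ 0.  -0.   7.6] n>= 2
```

Call:
{"fn": "move_arm", "kwargs": {
  "series": [6.5,0,0,0,0,0,-7.4,6.5,-1,1.44,4.5,0,0,0,6.5,-1,1.44,4.5,0,0,0,6.5,-1,1.44,4.5,0,0,0,6.5,-0.85,1.44,4.6,0,0,0]
}}

```text
time: 3.7
tool_pos: [0.5493, 0.1354, 0.0992]
tcp_rot: [3.135, 0.201, 0.004]
wrist_force: [0.8, 0.8, -0.4]
width: 0.764
grip_force: 0.0
```

Call:
{"fn": "move_arm", "kwargs": {
  "series": [6.5,0,0,3,0,0,0,6.5,0,0,2,0,0,0,6.5,0,0,1.6,0,0,0,6.5,0,0,1.0,0,0,0,6.5,0,0,0,0,0,0]
}}

```text
time: 4.32
tool_pos: [0.5489, 0.1371, 0.0231]
tcp_rot: [3.135, 0.203, -0.001]
wrist_force: [-0.1, -0.3, 0.8]
width: 0.76
grip_force: 0.0
```

Call:
{"fn": "move_arm", "kwargs": {
  "series": [3.0,0,0,0,0,0,0,3.0,0,0,0,0,0,0,3.0,0,0,0,0,0,0,3.0,0,0,0,0,0,0],
  "grip_force": 35
}}

```text
time: 4.82
tool_pos: [0.5502, 0.1379, 0.0244]
tcp_rot: [-3.135, -0.204, -0.004]
wrist_force: [0.5, 0.2, 5.5]
width: 0.481
grip_force: 37.6
```

Call:
{"fn": "move_arm", "kwargs": {
  "series": [3.0,0,0,-2.5,0,0,0,3.0,0,0,-4.1,0,0,0,3.0,4,4,0,0,0,0,3.0,4,4,0,0,0,0,3.0,1.9,2,0,0,0,0]
}}

```text
time: 5.45
tool_pos: [0.6619, 0.0494, 0.0891]
tcp_rot: [3.135, 0.202, 0.001]
wrist_force: [-0.5, 0.7, -2.0]
width: 0.48
grip_force: 36.8
```

Call:
{"fn": "move_arm", "kwargs": {
  "series": [3.0,0,0,3,0,0,0,3.0,0,0,2.4,0,0,0,3.0,0,0,1,0,0,0,3.0,0,0,0.4,0,0,0,3.0,0,0,0,0,0,0]
}}

```text
time: 6.08
tool_pos: [0.6606, 0.0514, 0.022]
tcp_rot: [3.135, 0.204, 0.001]
wrist_force: [0.2, 0.3, -2.5]
width: 0.485
grip_force: 36.8
```

Call:
{"fn": "move_arm", "kwargs": {
  "series": [6.0,0,0,0,0,0,0,6.0,0,0,0,0,0,0,6.0,0,0,-2,0,0,0,6.0,0,0,-5.9,0,0,0]
}}

```text
time: 6.58
tool_pos: [0.6571, 0.0511, 0.0981]
tcp_rot: [-3.135, -0.204, 0.012]
wrist_force: [0.7, 0.2, 0.1]
width: 0.702
grip_force: 0.0
```

```bash
python3 -c "
from h import *
chain((.4477,.2042,.1,7.4),(.4477,.2042,.024),(.4477,.2042,.09),(.66,.13,.09),(.66,.13,.021),(.66,.13,.1),(.5286,.2946,.1,7.4))
cv2.imwrite('pics/w3.png',read_camera('wrist')[:,:,::-1])"
```

```text
at [0.6571 0.0511 0.0981] yaw 7.44
[0.4477 0.2042 0.1    7.4   ] turn z 0.0 shift [-18.79 -17.88  -0.19] n>= 5
[0.4477 0.2042 0.024 ] turn z -0.0 shift [ 0.  -0.   7.6] n>= 2
[0.4477 0.2042 0.09  ] turn z -0.0 shift [ 0.   0.  -6.6] n>= 2
[0.66 0.13 0.09] turn z -0.0 shift [20.1  10.09  0.  ] n>= 4
[0.66  0.13  0.021] turn z -0.0 shift [ 0.  -0.   6.9] n>= 2
[0.66 0.13 0.1 ] turn z -0.0 shift [ 0.   0.  -7.9] n>= 2
[0.5286 0.2946 0.1    7.4   ] turn z -0.0 shift [-10.91 -18.02  -0.  ] n>= 4
```

View pics/w3.png

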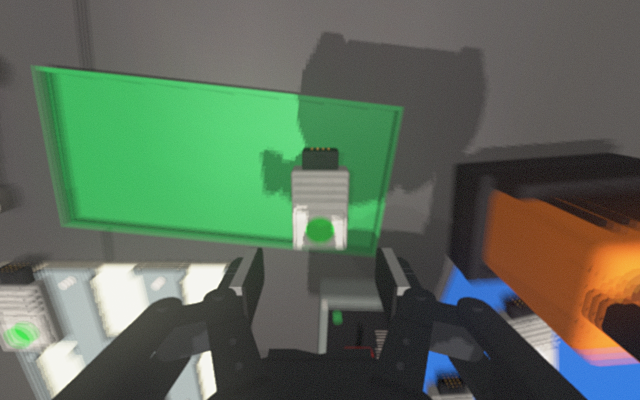

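The first checked module lies in the tray at (320,205), clear of the walls. Next is the second checked module.

Call:
{"fn": "move_arm", "kwargs": {
  "series": [6.5,-4,-3.8,0,0,0,0,6.5,-4,-3.8,0,0,0,0,6.5,-4,-3.8,0,0,0,0,6.5,-4,-3.8,0,0,0,0,6.5,-2.85,-2.7,0,0,0,0]
}}

```text
time: 7.25
tool_pos: [0.449, 0.2056, 0.1019]
tcp_rot: [-3.134, -0.205, -0.003]
wrist_force: [0.9, 0.5, 0.4]
width: 0.762
grip_force: 0.0
```

Call:
{"fn": "move_arm", "kwargs": {
  "series": [6.5,0,0,3,0,0,0,6.5,0,0,2,0,0,0,6.5,0,0,1.6,0,0,0,6.5,0,0,0.8,0,0,0,6.5,0,0,0,0,0,0]
}}

```text
time: 7.88
tool_pos: [0.4502, 0.2042, 0.0262]
tcp_rot: [3.135, 0.203, -0.001]
wrist_force: [0.0, 0.2, -0.1]
width: 0.76
grip_force: 0.0
```

Call:
{"fn": "move_arm", "kwargs": {
  "series": [3.0,0,0,0,0,0,0,3.0,0,0,0,0,0,0,3.0,0,0,0,0,0,0,3.0,0,0,0,0,0,0],
  "grip_force": 35
}}

```text
time: 8.38
tool_pos: [0.4512, 0.2046, 0.0272]
tcp_rot: [-3.135, -0.204, -0.003]
wrist_force: [1.0, -0.9, 5.9]
width: 0.48
grip_force: 36.6
```

```bash
python3 -c "
from h import *
p=tool()[0]
chain((p[0],p[1],.09),(.668,.13,.09),(.668,.13,.0205),(.668,.13,.1),(.529,.296,.1,7.4))"
```

```text
at [0.4512 0.2046 0.0272] yaw 7.44
[0.4512 0.2046 0.09  ] turn z -0.0 shift [ 0.    0.   -6.28] n>= 2
[0.668 0.13  0.09 ] turn z -0.0 shift [20.54 10.2   0.  ] n>= 4
[0.668  0.13   0.0205] turn z -0.0 shift [ 0.   -0.    6.95] n>= 2
[0.668 0.13  0.1  ] turn z -0.0 shift [ 0.    0.   -7.95] n>= 2
[0.529 0.296 0.1   7.4  ] turn z 0.0 shift [-11.65 -18.25  -0.  ] n>= 4
```

Call:
{"fn": "move_arm", "kwargs": {
  "series": [3.0,0,0,-2.5,0,0,0,3.0,0,0,-3.8,0,0,0,3.0,5,2.5,0,0,0,0,3.0,5,2.5,0,0,0,0,3.0,5,2.5,0,0,0,0]
}}

```text
time: 9.0
tool_pos: [0.6094, 0.1488, 0.0888]
tcp_rot: [-3.135, -0.204, 0.001]
wrist_force: [0.2, -0.3, -1.0]
width: 0.475
grip_force: 36.0
```

Call:
{"fn": "move_arm", "kwargs": {
  "series": [3.0,5.5,2.7,0,0,0,0,3.0,0,0,3,0,0,0,3.0,0,0,2.2,0,0,0,3.0,0,0,1.3,0,0,0,3.0,0,0,0,0,0,0]
}}

```text
time: 9.62
tool_pos: [0.6654, 0.13, 0.0238]
tcp_rot: [3.135, 0.205, -0.002]
wrist_force: [-0.0, 0.4, -0.8]
width: 0.48
grip_force: 38.0
```

Call:
{"fn": "move_arm", "kwargs": {
  "series": [6.0,0,0,0.1,0,0,0,6.0,0,0,0,0,0,0,6.0,0,0,-2,0,0,0,6.0,0,0,-5.7,0,0,0,6.0,0,0,0,0,0,0]
}}

```text
time: 10.25
tool_pos: [0.672, 0.1306, 0.1088]
tcp_rot: [-3.134, -0.204, -0.021]
wrist_force: [0.4, 0.4, 1.0]
width: 0.7
grip_force: 0.0
```

```bash
python3 -c "
from h import *
chain((.530,.2955,.1,7.4),(.530,.2955,.0245),(.53,.2955,.09),(.66,.205,.09),(.66,.205,.021),(.66,.205,.2))"
```

```text
at [0.672  0.1306 0.1088] yaw 7.43
[0.53   0.2955 0.1    7.4   ] turn z 0.0 shift [-11.95 -18.19   0.88] n>= 4
[0.53   0.2955 0.0245] turn z -0.0 shift [ 0.   -0.    7.55] n>= 2
[0.53   0.2955 0.09  ] turn z -0.0 shift [ 0.    0.   -6.55] n>= 2
[0.66  0.205 0.09 ] turn z -0.0 shift [11.73 10.65  0.  ] n>= 3
[0.66  0.205 0.021] turn z -0.0 shift [ 0.  -0.   6.9] n>= 2
[0.66  0.205 0.2  ] turn z -0.0 shift [  0.    0.  -17.9] n>= 3
```

Call:
{"fn": "move_arm", "kwargs": {
  "series": [6.0,0,0,0,0,0,0,6.0,0,0,0,0,0,0]
}}

```text
time: 10.5
tool_pos: [0.6655, 0.1295, 0.0993]
tcp_rot: [3.135, 0.204, -0.003]
wrist_force: [-0.3, 0.1, -0.9]
width: 0.702
grip_force: 0.0
```

```bash
python3 -c "
from h import *
print(tool()[1].as_matrix().round(3),read_state()['q'])
chain((.530,.2955,.1,7.4),(.530,.2955,.0245),(.53,.2955,.09),(.66,.205,.09),(.66,.205,.021),(.66,.205,.2))"
```

```text
[[ 0.992  0.129 -0.002]
 [ 0.129 -0.992 -0.   ]
 [-0.002  0.    -1.   ]] [1.55488320e-01 3.81791983e-01 1.72003682e+00 2.53249494e-05
 1.04191474e+00 1.59649270e+00]
at [0.6655 0.1295 0.0993] yaw 7.44
[0.53   0.2955 0.1    7.4   ] turn z 0.0 shift [-11.3  -18.2   -0.07] n>= 4
[0.53   0.2955 0.0245] turn z -0.0 shift [ 0.   -0.    7.55] n>= 2
[0.53   0.2955 0.09  ] turn z -0.0 shift [ 0.    0.   -6.55] n>= 2
[0.66  0.205 0.09 ] turn z -0.0 shift [11.73 10.65  0.  ] n>= 3
[0.66  0.205 0.021] turn z -0.0 shift [ 0.  -0.   6.9] n>= 2
[0.66  0.205 0.2  ] turn z -0.0 shift [  0.    0.  -17.9] n>= 3
```

Call:
{"fn": "move_arm", "kwargs": {
  "series": [6.5,-2.5,-4,0,0,0,0,6.5,-2.5,-4,0,0,0,0,6.5,-2.5,-4,0,0,0,0,6.5,-2.5,-4,0,0,0,0,6.5,-1.3,-2.2,0,0,0,0]
}}

```text
time: 11.12
tool_pos: [0.5281, 0.2965, 0.0985]
tcp_rot: [3.134, 0.206, -0.005]
wrist_force: [-0.3, 0.8, -0.4]
width: 0.762
grip_force: 0.0
```

Call:
{"fn": "move_arm", "kwargs": {
  "series": [6.5,0,0,3,0,0,0,6.5,0,0,2,0,0,0,6.5,0,0,1.6,0,0,0,6.5,0,0,0.9,0,0,0,6.5,0,0,0,0,0,0]
}}

```text
time: 11.75
tool_pos: [0.5308, 0.2949, 0.0244]
tcp_rot: [3.134, 0.203, -0.002]
wrist_force: [0.2, -0.1, -0.1]
width: 0.764
grip_force: 0.0
```

Call:
{"fn": "move_arm", "kwargs": {
  "series": [3.0,0,0,0,0,0,0,3.0,0,0,0,0,0,0,3.0,0,0,0,0,0,0,3.0,0,0,0,0,0,0],
  "grip_force": 35
}}

```text
time: 12.25
tool_pos: [0.532, 0.296, 0.0265]
tcp_rot: [-3.134, -0.204, -0.003]
wrist_force: [1.3, 0.2, 4.7]
width: 0.481
grip_force: 37.3
```

```bash
python3 -c "
from h import *
p=tool()[0]
chain((p[0],p[1],.09),(.665,.205,.09),(.665,.205,p[2]-.003),(.665,.205,.2))"
```

```text
at [0.532  0.296  0.0265] yaw 7.44
[0.532 0.296 0.09 ] turn z -0.0 shift [ 0.    0.   -6.35] n>= 2
[0.665 0.205 0.09 ] turn z -0.0 shift [12.01 10.74  0.  ] n>= 3
[0.665  0.205  0.0235] turn z -0.0 shift [-0.   -0.    6.65] n>= 2
[0.665 0.205 0.2  ] turn z -0.0 shift [  0.     0.   -17.65] n>= 3
```

Call:
{"fn": "move_arm", "kwargs": {
  "series": [3.0,0,0,-2.5,0,0,0,3.0,0,0,-3.9,0,0,0,3.0,4,3.6,0,0,0,0,3.0,4,3.6,0,0,0,0,3.0,4,3.5,0,0,0,0]
}}

```text
time: 12.88
tool_pos: [0.6643, 0.2041, 0.0888]
tcp_rot: [3.135, 0.204, -0.002]
wrist_force: [-0.4, 1.0, -1.2]
width: 0.482
grip_force: 36.6
```

Call:
{"fn": "move_arm", "kwargs": {
  "series": [3.0,0,0,0,0,0,0,3.0,0,0,3,0,0,0,3.0,0,0,2.2,0,0,0,3.0,0,0,1.45,0,0,0,3.0,0,0,0,0,0,0]
}}

```text
time: 13.5
tool_pos: [0.6632, 0.2054, 0.0225]
tcp_rot: [3.135, 0.205, -0.001]
wrist_force: [-0.3, 0.3, -0.8]
width: 0.48
grip_force: 39.2
```

Call:
{"fn": "move_arm", "kwargs": {
  "series": [6.0,0,0,0,0,0,0,6.0,0,0,0,0,0,0,6.0,0,0,-2,0,0,0,6.0,0,0,-5,0,0,0,6.0,0,0,-5,0,0,0]
}}

```text
time: 14.12
tool_pos: [0.6639, 0.205, 0.1452]
tcp_rot: [-3.135, -0.204, -0.001]
wrist_force: [0.7, 0.1, -0.3]
width: 0.702
grip_force: 0.0
```

```bash
python3 -c "
from h import *
chain((.57,.2,.28),(.57,-.2,.28))"
```

```text
at [0.6639 0.205  0.1452] yaw 7.43
[0.57 0.2  0.28] turn z -0.0 shift [ -9.37  -0.72 -13.48] n>= 3
[ 0.57 -0.2   0.28] turn z -0.0 shift [-5.17 39.66  0.  ] n>= 7
```

Call:
{"fn": "move_arm", "kwargs": {
  "series": [6.0,-3,-0.2,-4.5,0,0,0,6.0,-3,-0.2,-4.5,0,0,0,6.0,-3.3,-0.3,-4.5,0,0,0,6.0,0,0,0,0,0,0,6.0,0,0,0,0,0,0]
}}

```text
time: 14.75
tool_pos: [0.5709, 0.1999, 0.279]
tcp_rot: [-3.135, -0.204, -0.003]
wrist_force: [-0.4, -0.5, -0.9]
width: 0.699
grip_force: 0.0
```

```bash
python3 - <<'E'
from h import *
import pickle
chain((.55,-.2,.25,7.4))
c=calibration("wrist");im=read_camera("wrist")[:,:,::-1];cv2.imwrite("pics/w4.png",im);pickle.dump(c,open("w4.pkl","wb"))
E
```

```text
at [0.5709 0.1999 0.279 ] yaw 7.44
[ 0.55 -0.2   0.25  7.4 ] turn z 0.0 shift [-7.22 39.39  2.9 ] n>= 7
```

Call:
{"fn": "move_arm", "kwargs": {
  "series": [6.0,-0.9,5.5,0.3,0,0,0,6.0,-0.9,5.5,0.4,0,0,0,6.0,-0.9,5.5,0.4,0,0,0,6.0,-0.9,5.5,0.4,0,0,0,6.0,-0.9,5.5,0.5,0,0,0]
}}

```text
time: 15.42
tool_pos: [0.561, -0.0806, 0.2554]
tcp_rot: [-3.134, -0.203, 0.005]
wrist_force: [0.9, 0.1, 0.6]
width: 0.705
grip_force: 0.0
```

Call:
{"fn": "move_arm", "kwargs": {
  "series": [6.0,-1,5.5,0.5,0,0,0,6.0,-1,5.5,0.4,0,0,0,6.0,-0.2,1,0,0,0,0,6.0,0,0,0,0,0,0,6.0,0,0,0,0,0,0]
}}

```text
time: 16.05
tool_pos: [0.5554, -0.1992, 0.2481]
tcp_rot: [-3.134, -0.205, 0.002]
wrist_force: [0.5, -0.5, 0.6]
width: 0.698
grip_force: 0.0
```

```bash
python3 - <<'E'
from h import *
import pickle
c=calibration("wrist");im=read_camera("wrist")[:,:,::-1];cv2.imwrite("pics/w5.png",im);pickle.dump(c,open("w5.pkl","wb"))
print(tool()[0])
c4=pickle.load(open("w4.pkl","rb"));a=cv2.imread("pics/w4.png")
q=proj(c4,[.493,.21,.013])[0].round().astype(int);print("nest px",q)
x0,y0=max(q[0]-100,0),max(q[1]-85,0);cr=a[y0:y0+150,x0:x0+200];print("off",x0,y0)
cv2.imwrite("pics/w4c.png",cv2.resize(cr,None,fx=4,fy=4,interpolation=cv2.INTER_CUBIC))
E
```

```text
[ 0.55556904 -0.19903146  0.24838651]
nest px [306 215]
off 206 130
```

View pics/w4c.png

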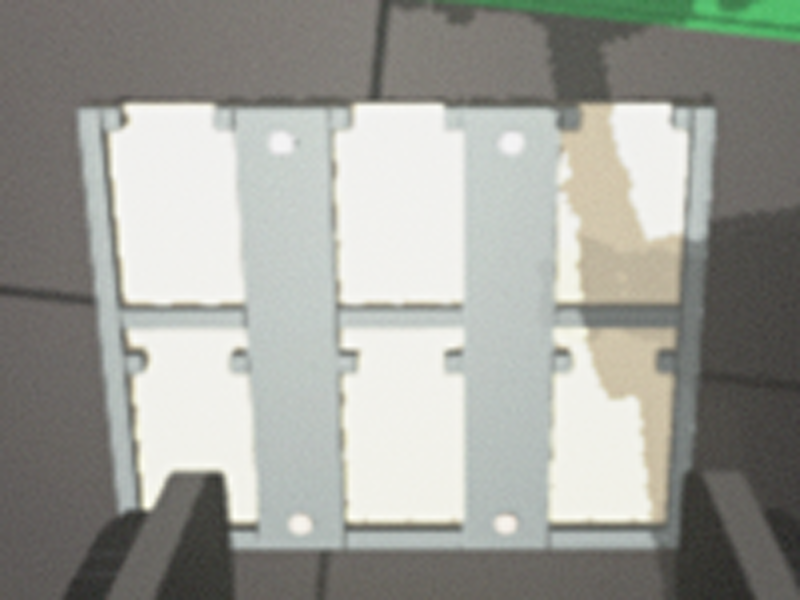

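View pics/w5.png

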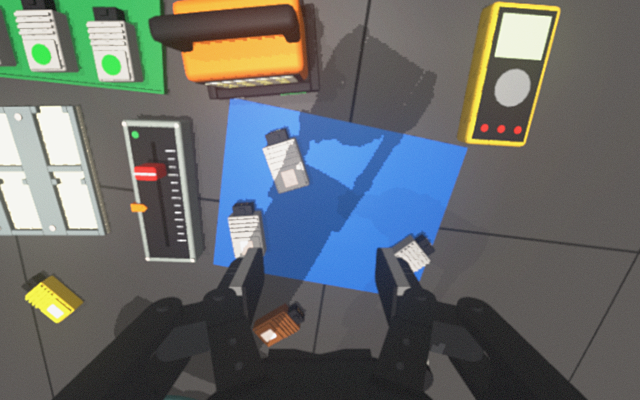

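The nest is now empty, with screws in the crop at (281,142), (511,142), (505,524) and (300,524) and top corners at (78,108) and (714,108). On the mat the white modules are at (286,162), (246,228) and (412,255). The fader is at (148,172), the clip at (137,208), and the lamp handle runs from (160,30) to (297,22).

```bash
cat > mods.py <<'E'
from fit import *
def mods(im,c,z=.026,lim=((.38,.66),(-.45,-.05))):
    "white-ish shells on the blue mat: minAreaRect of top face in world mm"
    h=cv2.cvtColor(im,cv2.COLOR_BGR2HSV)
    m=((h[...,1]<75)&(h[...,2]>95)).astype(np.uint8)*255
    out=[]
    for k in cv2.findContours(m,cv2.RETR_EXTERNAL,cv2.CHAIN_APPROX_NONE)[0]:
        if cv2.contourArea(k)<250: continue
        P=cast(c,k.reshape(-1,2).astype(float),z)[:,:2];ce=P.mean(0)
        if not(lim[0][0]<ce[0]<lim[0][1] and lim[1][0]<ce[1]<lim[1][1]):continue
        (x,y),(w,l),a=cv2.minAreaRect((P*1e3).astype(np.float32))
        if w<l: w,l,a=l,w,a-90
        out.append((round(x,1),round(y,1),round(w,1),round(l,1),round((a+90)%180-90,1)))
    return out
E
python3 - <<'E'
from mods import *
import pickle
for n in("w1","w5"): print(n,mods(cv2.imread(f"pics/{n}.png"),pickle.load(open(n+".pkl","rb"))))
c=pickle.load(open("w4.pkl","rb"));f=lambda p:np.array(p)/4+[206,130]
S=cast(c,f([(281,142),(511,142),(505,524),(300,524)]),.013);print(S.round(4),S.mean(0))
T=cast(c,f([(78,108),(714,108),(672,548),(400,548)]),.013);print(T.round(4))
d=(S[0]-S[3]+S[1]-S[2]);print("yaw",np.degrees(np.arctan2(d[1],d[0])),np.degrees(np.arctan2(*(T[1]-T[0])[1::-1]))+90,np.degrees(np.arctan2(*(S[1]-S[0])[1::-1]))+90)
E
```

```text
w1 [(458.7, -111.1, 76.9, 43.6, 11.5), (560.2, -153.9, 74.3, 42.1, 24.3), (657.8, -158.8, 133.5, 75.8, 86.2)]
w5 [(442.8, -360.6, 103.8, 95.5, -67.8), (424.2, -114.7, 133.7, 50.2, 2.6), (562.4, -154.1, 76.1, 43.2, 24.4), (636.9, -149.1, 111.7, 24.7, 86.1), (629.1, -417.2, 351.0, 284.2, -81.8)]
[[0.5615 0.2596 0.013 ]
 [0.5719 0.1799 0.013 ]
 [0.4221 0.1602 0.013 ]
 [0.4117 0.2396 0.013 ]] [0.49177503 0.20980858 0.013     ]
[[0.5643 0.3305 0.013 ]
 [0.5929 0.1118 0.013 ]
 [0.42   0.0936 0.013 ]
 [0.4061 0.1996 0.013 ]]
yaw 7.531571629067864 7.438461745424348 7.441637312270643
```

Call:
{"fn": "move_arm", "kwargs": {
  "series": [8.5,0,0,-5,0,0,0,8.5,0,0,-5,0,0,0,8.5,4.9,-2.7,-1,0,0,0,8.5,4.9,-2.7,0,0,0,0,8.5,4.9,-2.7,0,0,0,0]
}}

```text
time: 16.73
tool_pos: [0.692, -0.0983, 0.3599]
tcp_rot: [3.134, 0.207, 0.003]
wrist_force: [1.1, -0.3, 0.3]
width: 0.995
grip_force: 0.0
```

Call:
{"fn": "move_arm", "kwargs": {
  "series": [8.5,0,0,0,0,0,-10.3,8.5,0,0,0,0,0,-10.3,8.5,0,0,0,0,0,-10.3,8.5,0,0,0,0,0,-10.3,8.5,0,0,0,0,0,-10.3]
}}

```text
time: 17.35
tool_pos: [0.6907, -0.0991, 0.3589]
tcp_rot: [-2.729, -1.557, -0.0]
wrist_force: [-1.0, 0.0, -0.4]
width: 0.997
grip_force: 0.0
```

Call:
{"fn": "move_arm", "kwargs": {
  "series": [8.5,0,0,0,0,0,-10.3,8.5,0,0,0,0,0,-10.3,8.5,0,0,0,0,0,-10.3,8.5,0,0,0,0,0,0,8.5,0,0,0,0,0,0]
}}

```text
time: 17.98
tool_pos: [0.6907, -0.1001, 0.3589]
tcp_rot: [2.226, 2.216, 0.0]
wrist_force: [0.8, -1.0, 0.1]
width: 0.996
grip_force: 0.0
```

```bash
python3 - <<'E'
from h import *
import pickle
chain()
c=calibration("wrist");im=read_camera("wrist")[:,:,::-1];cv2.imwrite("pics/w6.png",im);pickle.dump(c,open("w6.pkl","wb"))
E
```

```text
at [ 0.6907 -0.1001  0.3589] yaw 89.74
```

View pics/w6.png

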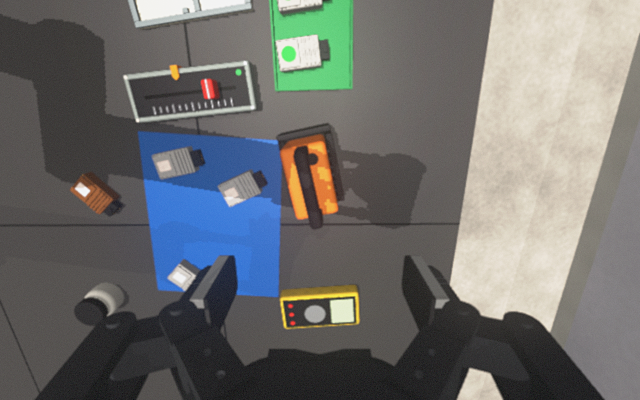

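The lamp handle bar runs from (300,150) to (316,225). The lens side faces left in the image, towards world -x. The multimeter at (320,308) and the big control unit are clear of the path.

```bash
python3 - <<'E'
from h import *
import pickle
c=pickle.load(open("w6.pkl","rb"));im=cv2.imread("pics/w6.png")
h=cv2.cvtColor(im,cv2.COLOR_BGR2HSV)
m=(h[...,2]<70).astype(np.uint8);
o=cv2.inRange(h,(5,150,90),(20,255,255));o[:120]=0;o[235:]=0;o[:,:270]=0;o[:,350:]=0
k=np.vstack([q for q in cv2.findContours(o,cv2.RETR_EXTERNAL,cv2.CHAIN_APPROX_NONE)[0] if cv2.contourArea(q)>40])
P=cast(c,k.reshape(-1,2).astype(float),.124)[:,:2]
print("case top",cv2.minAreaRect((P*1e3).astype(np.float32)))
A=cast(c,[(300,147),(316,227)],.169);print("bar",A.round(4),A.mean(0).round(4),np.degrees(np.arctan2(*(A[0]-A[1])[1::-1])))
# row scan of dark bar within orange
for r in range(165,215,6):
    x=[i for i in range(285,330) if m[r,i]]
    # first long run
    runs=np.split(np.array(x),np.where(np.diff(x)>1)[0]+1) if x else []
    print(r,[(int(q[0]),int(q[-1])) for q in runs if len(q)>4])
c5=pickle.load(open("w5.pkl","rb"));A=cast(c5,[(158,31),(298,22)],.169);print("w5 bar",A.round(4),A.mean(0))
sc=calibration("scene");print("scene ecu", cast(sc,[(450,305),(447,255),(522,250)],.02).round(3))
E
```

```text
case top ((677.1854248046875, -112.64265441894531), (60.029972076416016, 106.31757354736328), 11.429178237915039)
bar [[ 0.6693 -0.0651  0.169 ]
 [ 0.6863 -0.1618  0.169 ]] [ 0.6778 -0.1135  0.169 ] 99.97507006886643
165 [(297, 302), (304, 308)]
171 [(298, 309)]
177 []
183 []
189 [(303, 313)]
195 [(304, 315)]
201 [(305, 316)]
207 [(307, 317)]
213 [(317, 321)]
w5 bar [[ 0.6665 -0.0776  0.169 ]
 [ 0.6832 -0.1682  0.169 ]] [ 0.67486386 -0.12290708  0.169     ]
scene ecu [[0.763 0.297 0.02 ]
 [0.635 0.319 0.02 ]
 [0.634 0.509 0.02 ]]
```

```bash
python3 - <<'E'
from h import *
chain((.677,-.113,.22,100.5),(.677,-.113,.15),(.677,-.113,.27),(.465,.419,.27),(.465,.419,.27,187.45),(.465,.419,.123))
E
```

```text
at [ 0.6907 -0.1003  0.3589] yaw 89.76
[  0.677  -0.113   0.22  100.5  ] turn z -10.7 shift [-1.   -1.58 13.89] n>= 3
[ 0.677 -0.113  0.15 ] turn z -0.0 shift [ 0. -0.  7.] n>= 2
[ 0.677 -0.113  0.27 ] turn z -0.0 shift [  0.   0. -12.] n>= 2
[0.465 0.419 0.27 ] turn z -0.0 shift [ 56.17 -11.15  -0.  ] n>= 10
[  0.465   0.419   0.27  187.45 ] turn z -86.9 shift [0. 0. 0.] n>= 0
[0.465 0.419 0.123] turn z -0.0 shift [ 0.  -0.  14.7] n>= 3
```

Call:
{"fn": "move_arm", "kwargs": {
  "series": [5,0,0,0,0,0,-10.7,5,-0.35,-0.55,4.6,0,0,0,5,-0.35,-0.55,4.6,0,0,0,5,-0.3,-0.48,4.7,0,0,0,5,0,0,0,0,0,0]
}}

```text
time: 18.65
tool_pos: [0.6733, -0.1132, 0.2142]
tcp_rot: [-2.004, -2.407, 0.008]
wrist_force: [0.4, 0.5, -0.3]
width: 0.582
grip_force: 0.0
```

Call:
{"fn": "move_arm", "kwargs": {
  "series": [5,0,0,2.5,0,0,0,5,0,0,2.5,0,0,0,5,0,0,1.3,0,0,0,5,0,0,0.6,0,0,0,5,0,0,0,0,0,0]
}}

```text
time: 19.27
tool_pos: [0.6775, -0.1139, 0.1517]
tcp_rot: [2.008, 2.415, 0.001]
wrist_force: [-0.1, -0.1, -0.8]
width: 0.586
grip_force: 0.0
```

Call:
{"fn": "move_arm", "kwargs": {
  "series": [0.8,0,0,0,0,0,0,0.8,0,0,0,0,0,0,0.8,0,0,0,0,0,0,0.8,0,0,0,0,0,0,0.8,0,0,0,0,0,0],
  "grip_force": 70
}}

```text
time: 19.9
tool_pos: [0.6774, -0.1139, 0.152]
tcp_rot: [2.007, 2.415, 0.001]
wrist_force: [-2.5, 1.2, 6.0]
width: 0.169
grip_force: 69.6
```

Call:
{"fn": "move_arm", "kwargs": {
  "series": [0.8,0,0,-1.5,0,0,0,0.8,0,0,-2.5,0,0,0,0.8,0,0,-3,0,0,0,0.8,0,0,-3,0,0,0,0.8,0,0,-2,0,0,0]
}}

```text
time: 20.52
tool_pos: [0.6768, -0.1139, 0.2714]
tcp_rot: [-2.008, -2.416, 0.0]
wrist_force: [-0.6, 0.5, -6.3]
width: 0.172
grip_force: 68.8
```

Call:
{"fn": "move_arm", "kwargs": {
  "series": [0.8,2,-0.4,0,0,0,0,0.8,4,-0.8,0,0,0,0,0.8,5,-1,0,0,0,0,0.8,5,-1,0,0,0,0,0.8,5,-1,0,0,0,0]
}}

```text
time: 21.15
tool_pos: [0.5948, 0.087, 0.2687]
tcp_rot: [-2.006, -2.414, 0.003]
wrist_force: [1.3, 0.1, -6.8]
width: 0.179
grip_force: 68.8
```

Call:
{"fn": "move_arm", "kwargs": {
  "series": [0.8,5,-1,0,0,0,0,0.8,5,-1,0,0,0,0,0.8,5,-1,0,0,0,0,0.8,5,-1,0,0,0,0,0.8,5,-1,0,0,0,0]
}}

```text
time: 21.78
tool_pos: [0.4997, 0.3229, 0.2689]
tcp_rot: [-2.007, -2.415, 0.005]
wrist_force: [0.7, 0.6, -5.7]
width: 0.174
grip_force: 68.8
```

Call:
{"fn": "move_arm", "kwargs": {
  "series": [0.8,5,-1,0,0,0,0,0.8,3.2,-0.6,0,0,0,0,0.8,2,-0.35,0,0,0,0,0.8,0,0,0,0,0,0,0.8,0,0,0,0,0,-5]
}}

```text
time: 22.4
tool_pos: [0.4644, 0.4173, 0.2699]
tcp_rot: [1.898, 2.503, -0.003]
wrist_force: [-0.3, 0.1, -5.3]
width: 0.17
grip_force: 68.6
```

Call:
{"fn": "move_arm", "kwargs": {
  "series": [0.8,0,0,0,0,0,-9,0.8,0,0,0,0,0,-9,0.8,0,0,0,0,0,-9,0.8,0,0,0,0,0,-9,0.8,0,0,0,0,0,-9]
}}

```text
time: 23.02
tool_pos: [0.4649, 0.4166, 0.2701]
tcp_rot: [-0.793, -3.039, 0.003]
wrist_force: [-0.1, 0.5, -6.1]
width: 0.172
grip_force: 68.7
```

Call:
{"fn": "move_arm", "kwargs": {
  "series": [0.8,0,0,0,0,0,-9,0.8,0,0,0,0,0,-9,0.8,0,0,0,0,0,-9,0.8,0,0,0,0,0,-9.9,0.8,0,0,0,0,0,0]
}}

```text
time: 23.65
tool_pos: [0.4649, 0.4169, 0.2702]
tcp_rot: [0.198, -3.135, 0.002]
wrist_force: [-0.7, 0.9, -6.2]
width: 0.172
grip_force: 68.8
```

```bash
python3 - <<'E'
from h import *
chain((.465,.419,.2,187.45),(.465,.419,.125))
print(read_state()["wrist_force"])
cv2.imwrite("pics/s1.png",read_camera("side")[:,:,::-1])
E
```

```text
at [0.4649 0.4169 0.2702] yaw -172.75
[  0.465   0.419   0.2   187.45 ] turn z -0.2 shift [-0.04  0.21  7.02] n>= 2
[0.465 0.419 0.125] turn z -0.0 shift [ 0.  -0.   7.5] n>= 2
[-0.73115568  0.86577676 -6.24557215]
```

View pics/s1.png

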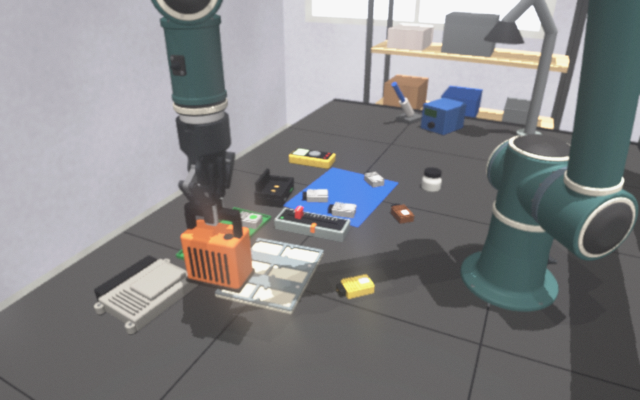

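The lamp hangs level, with its ribs facing away from the nest and its lens towards the plate. I'll lower it gently.

Call:
{"fn": "move_arm", "kwargs": {
  "series": [0.8,0,0,3,0,0,0,0.8,0,0,3.5,0,0,0,0.8,0,0,3,0,0,0,0.8,0,0,2,0,0,0,0.8,0,0,1,0,0,0]
}}

```text
time: 24.32
tool_pos: [0.4642, 0.4176, 0.1444]
tcp_rot: [0.201, -3.134, 0.002]
wrist_force: [0.7, 0.3, -6.3]
width: 0.172
grip_force: 68.7
```

Call:
{"fn": "move_arm", "kwargs": {
  "series": [0.8,0,0,0.8,0,0,0,0.8,0,0,0.6,0,0,0,0.8,0,0,0.4,0,0,0,0.8,0,0,0.2,0,0,0,0.8,0,0,0,0,0,0]
}}

```text
time: 24.95
tool_pos: [0.4646, 0.4184, 0.1259]
tcp_rot: [-0.204, 3.135, 0.0]
wrist_force: [-0.4, -0.3, -6.3]
width: 0.171
grip_force: 68.7
```

Still hanging, so I'll lower it a little further.

Call:
{"fn": "move_arm", "kwargs": {
  "series": [0.8,0,0,0.1,0,0,0,0.8,0,0,0.1,0,0,0,0.8,0,0,0,0,0,0]
}}

```text
time: 25.32
tool_pos: [0.4647, 0.4184, 0.1241]
tcp_rot: [-0.204, 3.135, 0.0]
wrist_force: [0.4, -0.2, -5.0]
width: 0.172
grip_force: 69.0
```

Call:
{"fn": "move_arm", "kwargs": {
  "series": [0.8,0,0,0.1,0,0,0,0.8,0,0,0,0,0,0,0.8,0,0,0,0,0,0]
}}

```text
time: 25.7
tool_pos: [0.4648, 0.4184, 0.124]
tcp_rot: [-0.204, 3.134, 0.001]
wrist_force: [-3.2, -2.5, 6.1]
width: 0.172
grip_force: 70.5
```

Call:
{"fn": "move_arm", "kwargs": {
  "series": [4,0,0,0,0,0,0,4,0,0,0,0,0,0,4,0,0,0,0,0,0,4,0,0,-1.5,0,0,0,4,0,0,-3,0,0,0]
}}

```text
time: 26.32
tool_pos: [0.4638, 0.4176, 0.1674]
tcp_rot: [0.204, -3.133, 0.003]
wrist_force: [0.2, 0.7, 0.0]
width: 0.468
grip_force: 0.0
```

Call:
{"fn": "move_arm", "kwargs": {
  "series": [4,0,0,-4,0,0,0,6.5,0,0,-4,0,0,0,6.5,0,0,0,0,0,0,6.5,0,0,0,0,0,0]
}}

```text
time: 26.82
tool_pos: [0.4646, 0.4183, 0.2484]
tcp_rot: [-0.204, 3.134, 0.001]
wrist_force: [0.1, 0.3, 0.0]
width: 0.763
grip_force: 0.0
```

```bash
python3 - <<'E'
from h import *
p=tool()[0]
chain((.5545,-.157,p[2]),(.5545,-.157,.08,204.2),(.5545,-.157,.022),(.5545,-.157,.09),(.548,.1372,.09,187.45),(.548,.1372,.05))
E
```

```text
at [0.4646 0.4183 0.2484] yaw -172.57
[ 0.5545 -0.157   0.2484] turn z -0.0 shift [ -1.47 -58.21  -0.  ] n>= 10
[ 5.545e-01 -1.570e-01  8.000e-02  2.042e+02] turn z -16.8 shift [ 0.   -0.   16.84] n>= 3
[ 0.5545 -0.157   0.022 ] turn z -0.0 shift [ 0.  -0.   5.8] n>= 1
[ 0.5545 -0.157   0.09  ] turn z -0.0 shift [-0.   0.  -6.8] n>= 2
[5.4800e-01 1.3720e-01 9.0000e-02 1.8745e+02] turn z 16.8 shift [-3.17 29.26  0.  ] n>= 5
[0.548  0.1372 0.05  ] turn z -0.0 shift [ 0. -0.  4.] n>= 1
```

Call:
{"fn": "move_arm", "kwargs": {
  "series": [6.5,-0.15,-5.8,0,0,0,0,6.5,-0.15,-5.8,0,0,0,0,6.5,-0.15,-5.8,0,0,0,0,6.5,-0.15,-5.8,0,0,0,0,6.5,-0.15,-5.8,0,0,0,0]
}}

```text
time: 27.45
tool_pos: [0.5085, 0.1297, 0.246]
tcp_rot: [0.204, -3.132, 0.001]
wrist_force: [1.2, 0.3, 0.3]
width: 0.758
grip_force: 0.0
```

Call:
{"fn": "move_arm", "kwargs": {
  "series": [6.5,-0.15,-5.8,0,0,0,0,6.5,-0.15,-5.8,0,0,0,0,6.5,-0.15,-5.8,0,0,0,0,6.5,-0.15,-5.8,0,0,0,0,6.5,-0.1,-4,0,0,0,0]
}}

```text
time: 28.08
tool_pos: [0.5506, -0.1394, 0.2459]
tcp_rot: [0.201, -3.132, -0.001]
wrist_force: [-0.0, 0.4, 0.5]
width: 0.757
grip_force: 0.0
```

Call:
{"fn": "move_arm", "kwargs": {
  "series": [6.5,0,-2,0,0,0,-8.4,6.5,0,0,0,0,0,-8.4,6.5,0,0,0,0,0,0,6.5,0,0,0,0,0,0]
}}

```text
time: 28.58
tool_pos: [0.5537, -0.1565, 0.2467]
tcp_rot: [0.656, -3.071, -0.002]
wrist_force: [0.6, 1.3, -0.2]
width: 0.762
grip_force: 0.0
```

```bash
python3 - <<'E'
from mods import *
import pickle
c=calibration("wrist");im=read_camera("wrist")[:,:,::-1].copy();cv2.imwrite("pics/w7.png",im);pickle.dump(c,open("w7.pkl","wb"))
print(mods(im,c))
chain((.5545,-.157,.08,204.2),(.5545,-.157,.022))
E
```

```text
[(553.0, -157.5, 63.7, 41.9, 25.1), (451.9, -113.1, 63.9, 43.8, 11.8), (468.7, -374.1, 176.0, 39.2, -66.4)]
at [ 0.5539 -0.1565  0.2471] yaw -155.84
[ 5.545e-01 -1.570e-01  8.000e-02  2.042e+02] turn z -0.0 shift [-0.03 -0.07 16.71] n>= 3
[ 0.5545 -0.157   0.022 ] turn z -0.0 shift [ 0.  -0.   5.8] n>= 1
```

View pics/w7.png

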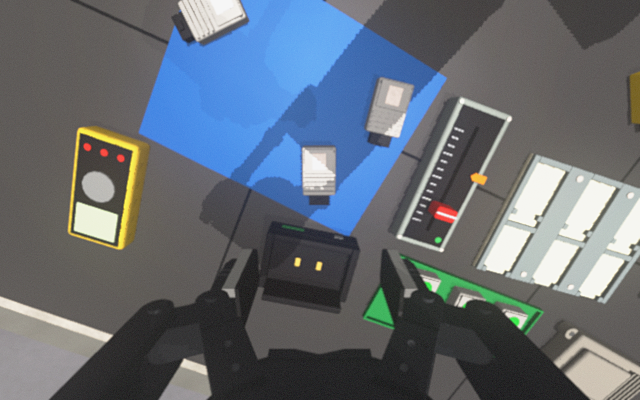

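The modules are where I measured them: M1 at (318,170), M2 at (390,105) and M3 at (210,15). The dock is empty. I'll grasp M1.

Call:
{"fn": "move_arm", "kwargs": {
  "series": [6.5,0,0,5,0,0,0,6.5,0,0,5.5,0,0,0,6.5,0,0,5,0,0,0,6.5,0,0,3,0,0,0,6.5,0,0,2,0,0,0]
}}

```text
time: 29.25
tool_pos: [0.5533, -0.1562, 0.0408]
tcp_rot: [0.659, -3.07, -0.002]
wrist_force: [0.0, 0.1, 0.3]
width: 0.765
grip_force: 0.0
```

Call:
{"fn": "move_arm", "kwargs": {
  "series": [6.5,0,0,1.3,0,0,0,6.5,0,0,0.5,0,0,0,6.5,0,0,0,0,0,0]
}}

```text
time: 29.62
tool_pos: [0.5549, -0.1572, 0.0255]
tcp_rot: [-0.659, 3.071, -0.001]
wrist_force: [0.1, 0.1, 0.8]
width: 0.763
grip_force: 0.0
```

Call:
{"fn": "move_arm", "kwargs": {
  "series": [3.0,0,0,0,0,0,0,3.0,0,0,0,0,0,0,3.0,0,0,0,0,0,0,3.0,0,0,0,0,0,0],
  "grip_force": 35
}}

```text
time: 30.12
tool_pos: [0.5555, -0.1574, 0.0262]
tcp_rot: [-0.659, 3.069, -0.002]
wrist_force: [-0.3, -0.5, 6.0]
width: 0.479
grip_force: 36.2
```

```bash
python3 - <<'E'
from h import *
p=tool()[0];dz=p[2]-.002
chain((p[0],p[1],.1),(.548,.1372,.1,187.45),(.548,.1372,.006+dz+.008),(.548,.1372,.006+dz))
E
```

```text
at [ 0.5555 -0.1574  0.0262] yaw -155.77
[ 0.5555 -0.1574  0.1   ] turn z -0.0 shift [-0.    0.   -7.38] n>= 2
[5.4800e-01 1.3720e-01 1.0000e-01 1.8745e+02] turn z 16.8 shift [-3.07 29.31  0.  ] n>= 5
[0.548  0.1372 0.0382] turn z -0.0 shift [ 0.   -0.    6.18] n>= 1
[0.548  0.1372 0.0302] turn z -0.0 shift [ 0.  -0.   0.8] n>= 1
```

Call:
{"fn": "move_arm", "kwargs": {
  "series": [3.0,0,0,-3,0,0,0,3.0,0,0,-5.4,0,0,0,3.0,0,0,0,0,0,8.4,3.0,0,0,0,0,0,8.4,3.0,-0.5,4.5,0,0,0,0]
}}

```text
time: 30.75
tool_pos: [0.5536, -0.1133, 0.1089]
tcp_rot: [-0.196, 3.135, -0.001]
wrist_force: [0.8, 2.2, -1.4]
width: 0.476
grip_force: 36.0
```

Call:
{"fn": "move_arm", "kwargs": {
  "series": [3.0,-0.5,5,0,0,0,0,3.0,-0.5,5,0,0,0,0,3.0,-0.5,5,0,0,0,0,3.0,-0.5,5,0,0,0,0,3.0,-0.6,4.8,0,0,0,0]
}}

```text
time: 31.38
tool_pos: [0.5462, 0.1391, 0.1083]
tcp_rot: [0.204, -3.134, 0.0]
wrist_force: [0.4, -0.2, -1.4]
width: 0.477
grip_force: 36.0
```

Call:
{"fn": "move_arm", "kwargs": {
  "series": [3.0,0,0,1,0,0,0,3.0,0,0,0,0,0,0,3.0,0,0,0,0,0,0]
}}

```text
time: 31.75
tool_pos: [0.5467, 0.1365, 0.0983]
tcp_rot: [0.202, -3.134, 0.001]
wrist_force: [0.6, 0.2, -0.6]
width: 0.479
grip_force: 36.0
```

```bash
python3 - <<'E'
from h import *
chain((.549,.1373,.04,187.45),(.549,.1373,.0302))
E
```

```text
at [0.5467 0.1365 0.0983] yaw -172.63
[5.4900e-01 1.3730e-01 4.0000e-02 1.8745e+02] turn z -0.1 shift [-0.24  0.05  5.83] n>= 1
[0.549  0.1373 0.0302] turn z -0.0 shift [ 0.   -0.    0.98] n>= 1
```

Call:
{"fn": "move_arm", "kwargs": {
  "series": [3.0,-0.2,0.05,2.5,0,0,0,3.0,0,0,2,0,0,0,3.0,0,0,1,0,0,0,3.0,0,0,0,0,0,0]
}}

```text
time: 32.25
tool_pos: [0.5486, 0.1374, 0.0432]
tcp_rot: [0.202, -3.134, 0.0]
wrist_force: [-0.2, 0.1, -0.8]
width: 0.48
grip_force: 36.0
```

Call:
{"fn": "move_arm", "kwargs": {
  "series": [3.0,0,0,0.5,0,0,0,3.0,0,0,0.3,0,0,0,3.0,0,0,0.2,0,0,0,3.0,0,0,0.2,0,0,0,3.0,0,0,0,0,0,0]
}}

```text
time: 32.88
tool_pos: [0.5489, 0.1384, 0.0316]
tcp_rot: [0.204, -3.135, 0.0]
wrist_force: [0.2, -1.4, -1.0]
width: 0.48
grip_force: 36.0
```

Call:
{"fn": "move_arm", "kwargs": {
  "series": [3.0,0,0,0.15,0,0,0,3.0,0,0,0,0,0,0,6.0,0,0,0,0,0,0,6.0,0,0,0,0,0,0,6.0,0,0,-2,0,0,0]
}}

```text
time: 33.5
tool_pos: [0.5473, 0.138, 0.0489]
tcp_rot: [0.203, -3.131, 0.001]
wrist_force: [0.4, 0.1, 0.3]
width: 0.7
grip_force: 0.0
```

Call:
{"fn": "move_arm", "kwargs": {
  "series": [6.5,0,0,-5,0,0,0,6.5,0,0,-5,0,0,0,6.5,0,0,-4,0,0,0,6.5,0,0,0,0,0,0,6.5,0,0,0,0,0,0]
}}

```text
time: 34.12
tool_pos: [0.5486, 0.1382, 0.1898]
tcp_rot: [0.204, -3.134, 0.0]
wrist_force: [-1.2, -0.5, -0.6]
width: 0.759
grip_force: 0.0
```

```bash
python3 - <<'E'
from mods import *
import pickle
c=calibration("wrist");im=read_camera("wrist")[:,:,::-1].copy();cv2.imwrite("pics/w8.png",im);pickle.dump(c,open("w8.pkl","wb"))
print(mods(im,c))
q=proj(c,[.548,.1372,.03])[0];print("exp px",q)
chain((.4515,-.113,.19,191.6),(.4515,-.113,.024))
E
```

```text
[(450.3, -109.0, 61.1, 43.4, 11.6)]
exp px [318.00105437 183.94586352]
at [0.5479 0.1381 0.1888] yaw -172.57
[ 4.515e-01 -1.130e-01  1.900e-01  1.916e+02] turn z -4.2 shift [ 14.5  -22.66  -0.12] n>= 5
[ 0.4515 -0.113   0.024 ] turn z -0.0 shift [ 0.  -0.  16.6] n>= 3
```

View pics/w8.png

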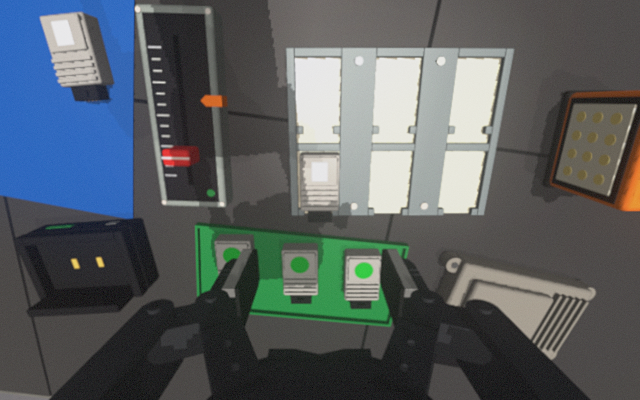

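M1 is seated in its pocket at (320,182). Three dots are in the tray, and the lamp at (600,150) has its lens towards the nest. Next is M2.

Call:
{"fn": "move_arm", "kwargs": {
  "series": [6.5,0,0,0,0,0,-4.2,6.5,3.2,-5,0,0,0,0,6.5,3.2,-5,0,0,0,0,6.5,3.2,-5,0,0,0,0,6.5,3,-4.6,0,0,0,0]
}}

```text
time: 34.8
tool_pos: [0.4629, -0.0803, 0.1881]
tcp_rot: [0.318, -3.122, -0.002]
wrist_force: [0.9, -0.2, -1.1]
width: 0.757
grip_force: 0.0
```

Call:
{"fn": "move_arm", "kwargs": {
  "series": [6.5,1.9,-3.1,0,0,0,0,6.5,0,0,3,0,0,0,6.5,0,0,4,0,0,0,6.5,0,0,1,0,0,0,6.5,0,0,0,0,0,0]
}}

```text
time: 35.42
tool_pos: [0.4516, -0.1128, 0.1089]
tcp_rot: [0.318, -3.122, -0.002]
wrist_force: [-0.5, 0.1, -0.1]
width: 0.761
grip_force: 0.0
```

```bash
python3 - <<'E'
from mods import *
c=calibration("wrist");im=read_camera("wrist")[:,:,::-1].copy()
print(mods(im,c))
chain((.4515,-.113,.024,191.6))
E
```

```text
[(652.6, -202.2, 66.1, 29.5, -3.5), (537.5, -56.7, 113.5, 40.7, -3.9), (521.6, -171.8, 52.6, 13.0, -9.5), (580.3, -327.0, 211.0, 107.2, 21.6), (448.1, -112.2, 64.2, 41.6, 11.6), (378.2, -302.1, 189.7, 103.4, -47.8)]
at [ 0.4528 -0.1131  0.1103] yaw -168.35
[ 4.515e-01 -1.130e-01  2.400e-02  1.916e+02] turn z 0.1 shift [0.13 0.04 8.63] n>= 2
```

Call:
{"fn": "move_arm", "kwargs": {
  "series": [6.5,0.2,0,3,0,0,0,6.5,0,0,3,0,0,0,6.5,0,0,1.6,0,0,0,6.5,0,0,0.8,0,0,0,6.5,0,0,0,0,0,0]
}}

```text
time: 36.1
tool_pos: [0.4513, -0.1137, 0.0266]
tcp_rot: [-0.319, 3.125, -0.0]
wrist_force: [-0.9, -0.4, 0.4]
width: 0.766
grip_force: 0.0
```

Call:
{"fn": "move_arm", "kwargs": {
  "series": [3.0,0,0,0,0,0,0,3.0,0,0,0,0,0,0,3.0,0,0,0,0,0,0,3.0,0,0,0,0,0,0],
  "grip_force": 35
}}

```text
time: 36.6
tool_pos: [0.452, -0.1139, 0.0276]
tcp_rot: [-0.318, 3.123, -0.001]
wrist_force: [-0.9, 0.4, 6.0]
width: 0.477
grip_force: 35.8
```

```bash
python3 - <<'E'
from h import *
p=tool()[0];dz=p[2]-.002
chain((p[0],p[1],.11),(.5376,.2165,.11,187.45),(.5376,.2165,.006+dz+.012),(.5376,.2165,.006+dz))
E
```

```text
at [ 0.452  -0.1139  0.0276] yaw -168.37
[ 0.452  -0.1139  0.11  ] turn z -0.0 shift [ 0.    0.   -8.24] n>= 2
[5.3760e-01 2.1650e-01 1.1000e-01 1.8745e+02] turn z 4.2 shift [-12.77  31.65   0.  ] n>= 6
[0.5376 0.2165 0.0436] turn z -0.0 shift [ 0.   -0.    6.64] n>= 2
[0.5376 0.2165 0.0316] turn z -0.0 shift [ 0.  -0.   1.2] n>= 1
```

Call:
{"fn": "move_arm", "kwargs": {
  "series": [3.0,0,0,-3,0,0,0,3.0,0,0,-5.3,0,0,0,3.0,0,0,0,0,0,4.2,3.0,-2,5,0,0,0,0,3.0,-2,5,0,0,0,0]
}}

```text
time: 37.22
tool_pos: [0.4778, -0.0088, 0.1097]
tcp_rot: [-0.2, 3.134, -0.0]
wrist_force: [1.4, -0.4, -0.0]
width: 0.475
grip_force: 36.0
```

Call:
{"fn": "move_arm", "kwargs": {
  "series": [3.0,-2.2,5.4,0,0,0,0,3.0,-2.2,5.4,0,0,0,0,3.0,-2.2,5.4,0,0,0,0,3.0,-2.3,5.5,0,0,0,0,3.0,0,0,2,0,0,0]
}}

```text
time: 37.85
tool_pos: [0.5406, 0.222, 0.0912]
tcp_rot: [-0.21, 3.128, 0.004]
wrist_force: [0.3, -0.3, -0.4]
width: 0.474
grip_force: 36.1
```

Call:
{"fn": "move_arm", "kwargs": {
  "series": [3.0,0,0,2,0,0,0,3.0,0,0,0,0,0,0,3.0,0,0,0,0,0,0]
}}

```text
time: 38.22
tool_pos: [0.5373, 0.216, 0.0689]
tcp_rot: [0.201, -3.134, 0.001]
wrist_force: [0.6, -0.5, -0.5]
width: 0.474
grip_force: 36.0
```

```bash
python3 - <<'E'
from h import *
chain((.5388,.2172,.0436,187.45),(.5388,.2172,.0316))
E
```

```text
at [0.5373 0.216  0.0689] yaw -172.66
[5.3880e-01 2.1720e-01 4.3600e-02 1.8745e+02] turn z -0.1 shift [-0.16  0.1   2.53] n>= 1
[0.5388 0.2172 0.0316] turn z -0.0 shift [ 0.  -0.   1.2] n>= 1
```

Call:
{"fn": "move_arm", "kwargs": {
  "series": [3.0,-0.15,0.1,1.5,0,0,0,3.0,0,0,0.8,0,0,0,3.0,0,0,0.2,0,0,0,3.0,0,0,0.3,0,0,0,3.0,0,0,0.3,0,0,0]
}}

```text
time: 38.85
tool_pos: [0.5393, 0.2187, 0.0384]
tcp_rot: [-0.204, 3.134, 0.0]
wrist_force: [-0.4, -2.0, 7.0]
width: 0.473
grip_force: 37.1
```

Call:
{"fn": "move_arm", "kwargs": {
  "series": [3.0,0,0,0.3,0,0,0,3.0,0,0,0.2,0,0,0,3.0,0,0,0.1,0,0,0,3.0,0,0,0,0,0,0,3.0,0,0,0,0,0,0]
}}

```text
time: 39.48
tool_pos: [0.539, 0.2183, 0.0321]
tcp_rot: [0.204, -3.135, 0.001]
wrist_force: [0.9, -3.0, -1.0]
width: 0.475
grip_force: 36.3
```

Call:
{"fn": "move_arm", "kwargs": {
  "series": [3.0,0,0,0.1,0,0,0,3.0,0,0,0,0,0,0,6.0,0,0,0,0,0,0,6.0,0,0,0,0,0,0,6.0,0,0,-2,0,0,0]
}}

```text
time: 40.1
tool_pos: [0.5373, 0.2183, 0.0501]
tcp_rot: [0.203, -3.131, 0.001]
wrist_force: [-0.2, 0.2, -0.6]
width: 0.706
grip_force: 0.0
```

Call:
{"fn": "move_arm", "kwargs": {
  "series": [6.5,0,0,-4,0,0,0,6.5,0,0,-5,0,0,0,6.5,0,0,-5,0,0,0,6.5,0,0,0,0,0,0,6.5,0,0,0,0,0,0]
}}

```text
time: 40.72
tool_pos: [0.5391, 0.2188, 0.1923]
tcp_rot: [-0.204, 3.134, 0.001]
wrist_force: [-0.4, -0.7, -0.6]
width: 0.76
grip_force: 0.0
```

```bash
python3 - <<'E'
from mods import *
import pickle
c=calibration("wrist");im=read_camera("wrist")[:,:,::-1].copy();cv2.imwrite("pics/w9.png",im);pickle.dump(c,open("w9.pkl","wb"))
print(mods(im,c,.03,((.4,.62),(.05,.35))))
def blobs(im,c,lo,hi,z,a=20):
    m=cv2.inRange(cv2.cvtColor(im,cv2.COLOR_BGR2HSV),lo,hi)
    for s,q in zip(*cv2.connectedComponentsWithStats(m)[2:]):
        if s[4]>a and s[4]<5000: print(lo,s[:5],q.round(1),cast(c,q,z).round(4))
blobs(im,c,(0,150,100),(4,255,255),.057);blobs(im,c,(8,150,120),(20,255,255),.033)
chain((.4398,-.3343,.12,137))
E
```

```text
[(476.4, 240.2, 291.2, 253.9, 88.2)]
(0, 150, 100) [ 78 145  43  20 412] [ 99.6 154.4] [[0.5301 0.0101 0.057 ]]
(8, 150, 120) [117  93  31  13 257] [130.3  99.4] [[0.4784 0.0278 0.033 ]]
at [0.5384 0.2185 0.1909] yaw -172.56
[ 4.398e-01 -3.343e-01  1.200e-01  1.370e+02] turn z 50.4 shift [-30.49 -47.15   7.09] n>= 10
```

Call:
{"fn": "move_arm", "kwargs": {
  "series": [6.5,1.7,-5.35,0,0,0,0,6.5,1.7,-5.35,0,0,0,0,6.5,1.7,-5.35,0,0,0,0,6.5,1.7,-5.35,0,0,0,0,6.5,1.7,-5.35,0,0,0,0]
}}

```text
time: 41.4
tool_pos: [0.4875, -0.059, 0.1894]
tcp_rot: [0.204, -3.132, -0.001]
wrist_force: [0.5, -0.3, 0.5]
width: 0.76
grip_force: 0.0
```

Call:
{"fn": "move_arm", "kwargs": {
  "series": [6.5,1.7,-5.35,0,0,0,0,6.5,1.7,-5.35,0,0,0,0,6.5,1.7,-5.35,0,0,0,0,6.5,1.7,-5.35,0,0,0,0,6.5,1.6,-5.35,0,0,0,0]
}}

```text
time: 42.02
tool_pos: [0.4391, -0.3346, 0.1892]
tcp_rot: [0.203, -3.133, -0.004]
wrist_force: [0.2, 0.1, 0.2]
width: 0.761
grip_force: 0.0
```

Call:
{"fn": "move_arm", "kwargs": {
  "series": [6.5,0,0,0,0,0,10.1,6.5,0,0,0,0,0,10.1,6.5,0,0,0,0,0,10.1,6.5,0,0,0,0,0,10.1,6.5,0,0,0,0,0,10]
}}

```text
time: 42.65
tool_pos: [0.4396, -0.3328, 0.1889]
tcp_rot: [-1.158, -2.916, -0.002]
wrist_force: [0.6, -0.7, 0.5]
width: 0.764
grip_force: 0.0
```

Call:
{"fn": "move_arm", "kwargs": {
  "series": [6.5,0,0,3,0,0,0,6.5,0,0,3,0,0,0,6.5,0,0,0,0,0,0,6.5,0,0,0,0,0,0]
}}

```text
time: 43.15
tool_pos: [0.4406, -0.3337, 0.1311]
tcp_rot: [-1.15, -2.922, -0.001]
wrist_force: [0.1, -0.0, -0.3]
width: 0.757
grip_force: 0.0
```

```bash
python3 - <<'E'
from mods import *
import pickle
c=calibration("wrist");im=read_camera("wrist")[:,:,::-1].copy();cv2.imwrite("pics/w10.png",im);pickle.dump(c,open("w10.pkl","wb"))
print(mods(im,c))
chain((.4398,-.3343,.024,137))
E
```

```text
[(533.1, -423.5, 145.9, 78.9, 53.1), (546.9, -323.6, 58.5, 14.4, -21.2), (437.4, -333.5, 64.9, 41.4, -42.9), (518.9, -77.4, 74.6, 21.9, -4.0)]
at [ 0.4411 -0.3341  0.132 ] yaw 137.04
[ 4.398e-01 -3.343e-01  2.400e-02  1.370e+02] turn z 0.0 shift [ 0.08 -0.11 10.8 ] n>= 2
```

Call:
{"fn": "move_arm", "kwargs": {
  "series": [6.5,0.2,-0.15,4,0,0,0,6.5,0,0,3,0,0,0,6.5,0,0,2,0,0,0,6.5,0,0,1.5,0,0,0,6.5,0,0,0,0,0,0]
}}

```text
time: 43.82
tool_pos: [0.4381, -0.3334, 0.026]
tcp_rot: [-1.15, -2.922, -0.0]
wrist_force: [-0.1, 0.3, 0.3]
width: 0.761
grip_force: 0.0
```

Call:
{"fn": "move_arm", "kwargs": {
  "series": [3.0,0,0,0,0,0,0,3.0,0,0,0,0,0,0,3.0,0,0,0,0,0,0,3.0,0,0,0,0,0,0],
  "grip_force": 35
}}

```text
time: 44.32
tool_pos: [0.4394, -0.3345, 0.0279]
tcp_rot: [1.149, 2.921, -0.001]
wrist_force: [0.3, 0.2, 6.2]
width: 0.479
grip_force: 36.1
```

```bash
python3 - <<'E'
from h import *
p,r=tool();dz=p[2]-.002
o=(p[:2]-[.439,-.3344])@[np.cos(np.radians(-43)),np.sin(np.radians(-43))];print("TCP ahead of module mm",o*1e3)
chain((p[0],p[1],.11),(p[0],p[1],.11,187.45),(.5272+o*.99,.2962+o*.13,.11),(.5272+o*.99,.2962+o*.13,.006+dz))
E
```

```text
TCP ahead of module mm 0.3379528849649596
at [ 0.4394 -0.3345  0.0279] yaw 137.03
[ 0.4394 -0.3345  0.11  ] turn z -0.0 shift [-0.    0.   -8.21] n>= 2
[ 4.3940e-01 -3.3450e-01  1.1000e-01  1.8745e+02] turn z -50.4 shift [0. 0. 0.] n>= 0
[0.5275 0.2962 0.11  ] turn z -0.0 shift [-16.92  61.4    0.  ] n>= 11
[0.5275 0.2962 0.0319] turn z -0.0 shift [ 0.   -0.    7.81] n>= 2
```

Call:
{"fn": "move_arm", "kwargs": {
  "series": [3.0,0,0,-4,0,0,0,3.0,0,0,-5,0,0,0,3.0,0,0,0,0,0,-10.1,3.0,0,0,0,0,0,-10.1,3.0,0,0,0,0,0,-10.1]
}}

```text
time: 44.95
tool_pos: [0.4378, -0.3332, 0.1162]
tcp_rot: [-0.337, -3.123, -0.0]
wrist_force: [0.1, 0.2, -1.6]
width: 0.471
grip_force: 36.1
```

Call:
{"fn": "move_arm", "kwargs": {
  "series": [3.0,0,0,0,0,0,-10.1,3.0,0,0,0,0,0,-10,3.0,-0.92,3.4,0,0,0,0,3.0,-1.4,5,0,0,0,0,3.0,-1.4,5,0,0,0,0]
}}

```text
time: 45.58
tool_pos: [0.4574, -0.1945, 0.116]
tcp_rot: [0.202, -3.135, -0.001]
wrist_force: [-0.0, 0.2, -1.9]
width: 0.473
grip_force: 36.1
```

Call:
{"fn": "move_arm", "kwargs": {
  "series": [3.0,-1.4,5,0,0,0,0,3.0,-1.4,5,0,0,0,0,3.0,-1.4,5,0,0,0,0,3.0,-1.4,5,0,0,0,0,3.0,-1.4,5,0,0,0,0]
}}

```text
time: 46.2
tool_pos: [0.4945, 0.0628, 0.1161]
tcp_rot: [0.204, -3.135, 0.0]
wrist_force: [1.1, -0.8, -0.9]
width: 0.473
grip_force: 36.1
```

Call:
{"fn": "move_arm", "kwargs": {
  "series": [3.0,-1.4,5,0,0,0,0,3.0,-1.4,5,0,0,0,0,3.0,-1.4,5,0,0,0,0,3.0,-1.3,5,0,0,0,0,3.0,-0.7,3,0,0,0,0]
}}

```text
time: 46.82
tool_pos: [0.5263, 0.2996, 0.116]
tcp_rot: [0.206, -3.135, -0.0]
wrist_force: [-0.3, -0.8, -1.7]
width: 0.481
grip_force: 36.2
```

Call:
{"fn": "move_arm", "kwargs": {
  "series": [3.0,0,0,2,0,0,0,3.0,0,0,2,0,0,0,3.0,0,0,0,0,0,0,3.0,0,0,0,0,0,0]
}}

```text
time: 47.32
tool_pos: [0.5264, 0.2961, 0.0758]
tcp_rot: [0.202, -3.134, 0.001]
wrist_force: [-0.0, 0.5, -0.9]
width: 0.475
grip_force: 36.2
```

```bash
python3 - <<'E'
from h import *
chain((.5278,.2962,.0439,187.45),(.5278,.2962,.0319))
E
```

```text
at [0.5264 0.2961 0.0758] yaw -172.64
[5.2780e-01 2.9620e-01 4.3900e-02 1.8745e+02] turn z -0.1 shift [-0.14 -0.    3.19] n>= 1
[0.5278 0.2962 0.0319] turn z -0.0 shift [ 0.  -0.   1.2] n>= 1
```

Call:
{"fn": "move_arm", "kwargs": {
  "series": [3.0,-0.14,0,2,0,0,0,3.0,0,0,1,0,0,0,3.0,0,0,0.2,0,0,0,3.0,0,0,0.3,0,0,0,3.0,0,0,0.2,0,0,0]
}}

```text
time: 47.95
tool_pos: [0.5282, 0.2976, 0.0394]
tcp_rot: [-0.204, 3.134, 0.0]
wrist_force: [0.9, 0.3, -1.0]
width: 0.473
grip_force: 36.2
```

Call:
{"fn": "move_arm", "kwargs": {
  "series": [3.0,0,0,0.2,0,0,0,3.0,0,0,0.2,0,0,0,3.0,0,0,0.2,0,0,0,3.0,0,0,0.1,0,0,0,3.0,0,0,0,0,0,0]
}}

```text
time: 48.58
tool_pos: [0.5279, 0.2974, 0.0322]
tcp_rot: [0.204, -3.135, 0.0]
wrist_force: [0.1, 0.4, 0.3]
width: 0.472
grip_force: 36.2
```

Seated. I'll release, rise and look over everything, then work out the fader.

Call:
{"fn": "move_arm", "kwargs": {
  "series": [3.0,0,0,0.05,0,0,0,6.0,0,0,0,0,0,0,6.0,0,0,0,0,0,0,6.0,0,0,-2,0,0,0,6.0,0,0,-5,0,0,0]
}}

```text
time: 49.2
tool_pos: [0.5259, 0.2963, 0.1007]
tcp_rot: [0.203, -3.13, 0.004]
wrist_force: [0.8, 0.0, 0.5]
width: 0.707
grip_force: 0.0
```

Call:
{"fn": "move_arm", "kwargs": {
  "series": [6.0,0.5,-5,-3,0,0,0,6.0,0.5,-5,-3,0,0,0,6.0,0.5,-5,-3,0,0,0,4,0.5,-4,-2,0,0,0,4,0,0,0,0,0,0]
}}

```text
time: 49.82
tool_pos: [0.5346, 0.1043, 0.216]
tcp_rot: [-0.197, 3.129, 0.0]
wrist_force: [0.7, 1.1, 0.1]
width: 0.47
grip_force: 0.0
```

Call:
{"fn": "move_arm", "kwargs": {
  "series": [4,0,0,0,0,0,0,4,0,0,0,0,0,0]
}}

```text
time: 50.08
tool_pos: [0.5321, 0.1074, 0.2111]
tcp_rot: [0.205, -3.134, -0.0]
wrist_force: [0.5, 0.2, -1.2]
width: 0.47
grip_force: 0.0
```

```bash
python3 - <<'E'
from mods import *
import pickle
c=calibration("wrist");im=read_camera("wrist")[:,:,::-1].copy();cv2.imwrite("pics/w11.png",im);pickle.dump(c,open("w11.pkl","wb"))
def blobs(im,c,lo,hi,z,a=15):
    m=cv2.inRange(cv2.cvtColor(im,cv2.COLOR_BGR2HSV),lo,hi)
    for s,q in zip(*cv2.connectedComponentsWithStats(m)[2:]):
        if s[4]>a and s[4]<5000: print(lo,s[:5],q.round(1),cast(c,q,z).round(4))
blobs(im,c,(0,150,100),(4,255,255),.057);blobs(im,c,(8,150,120),(20,255,255),.033);blobs(im,c,(45,120,70),(75,255,255),.027)
chain()
cv2.imwrite("pics/w11b.png",cv2.resize(im,(800,500),interpolation=cv2.INTER_CUBIC))
E
```

```text
(0, 150, 100) [205 163  30  19 323] [220.4 172.1] [[0.5304 0.0061 0.057 ]]
(8, 150, 120) [578 114  62   6 198] [614.1 115.3] [[0.4213 0.4059 0.033 ]]
(8, 150, 120) [238 116  21  12 198] [248.8 121.4] [[0.4788 0.0267 0.033 ]]
(8, 150, 120) [619 156  21  68 794] [632. 200.] [[0.5077 0.4692 0.033 ]]
(45, 120, 70) [240 201   8   7  39] [243.3 204.2] [[0.5735 0.0241 0.027 ]]
(45, 120, 70) [ 88 233  24   4  49] [ 99.4 234.8] [[ 0.636 -0.148  0.027]]
(45, 120, 70) [373 247  51  50 969] [405.4 266.8] [[0.6304 0.2298 0.027 ]]
(45, 120, 70) [316 263  16  15 181] [323.3 270.3] [[0.6486 0.1283 0.027 ]]
at [0.5321 0.1074 0.2109] yaw -172.48
```

View pics/w11b.png

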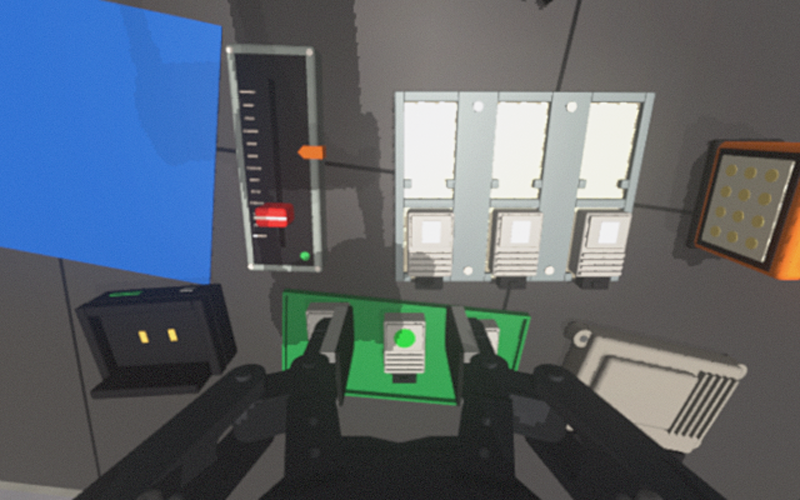

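Everything is in place. Three white-label modules sit in the front pockets at (430,245), (517,245) and (603,245), and three checked ones are in the tray. The lamp at (750,210) looks at the plate. The fader is at (272,216) and the clip at (311,152) in the enlarged view.

```bash
python3 - <<'E'
from fit import *
import pickle
for n in("w1","w2","w4","w5","w6","w8","w9","w11"):
    c=pickle.load(open(n+".pkl","rb"));im=cv2.imread(f"pics/{n}.png");h=cv2.cvtColor(im,cv2.COLOR_BGR2HSV)
    q=proj(c,[.477,.028,.033])[0];r=proj(c,[.53,.008,.057])[0]
    out=[n]
    for (lo,hi,z,e) in(((8,150,120),(22,255,255),.033,q),((0,130,90),(5,255,255),.057,r)):
        m=cv2.inRange(h,lo,hi)
        if hi[0]==5: m|=cv2.inRange(h,(174,130,90),(180,255,255))
        st,ce=cv2.connectedComponentsWithStats(m)[2:]
        d=[np.hypot(*(k-e)) if s[4]>25 else 1e9 for s,k in zip(st[1:],ce[1:])]
        if d and min(d)<25: k=ce[1:][int(np.argmin(d))];out.append(cast(c,k,z)[0,:2].round(4))
        else: out.append(None)
    o=-cv2.Rodrigues(c["rvec"])[0].T@c["tvec"];print(*out,"cam",o.round(2))
c=pickle.load(open("w11.pkl","rb"))
P=cast(c,np.array([(312,47),(322,270),(248,270),(226,47)])/1.25,.03);print("dimmer corners",P.round(4),P.mean(0))
c=pickle.load(open("w2.pkl","rb"));Q=cast(c,[(437,161),(488,157),(479,276),(440,279)],.03);print(Q.round(4),Q.mean(0))
for A in(P[1]-P[0],P[2]-P[3],Q[0]-Q[3],Q[1]-Q[2]): print(np.degrees(np.arctan2(A[1],A[0])),np.linalg.norm(A))
E
```

```text
w1 [0.4795 0.0261] [ 0.5339 -0.0029] cam [ 0.56 -0.17  0.48]
w2 [0.4797 0.028 ] [0.5372 0.0083] cam [0.66 0.2  0.42]
w4 [0.4799 0.0275] [0.5368 0.0088] cam [0.65 0.21 0.41]
w5 [0.4791 0.0263] [ 0.5369 -0.0055] cam [ 0.64 -0.19  0.38]
w6 [0.4793 0.0264] [0.5278 0.0011] cam [ 0.69 -0.02  0.49]
w8 [0.4786 0.0265] [0.53   0.0042] cam [0.47 0.13 0.33]
w9 [0.4784 0.0278] [0.5292 0.0108] cam [0.46 0.21 0.33]
w11 [0.4788 0.0267] [0.5295 0.0051] cam [0.45 0.1  0.35]
dimmer corners [[ 0.3999  0.0221  0.03  ]
 [ 0.5848  0.0421  0.03  ]
 [ 0.5939 -0.0267  0.03  ]
 [ 0.4083 -0.0444  0.03  ]] [ 0.49673334 -0.00170908  0.03      ]
[[ 0.587   0.0402  0.03  ]
 [ 0.5926 -0.0278  0.03  ]
 [ 0.4086 -0.0477  0.03  ]
 [ 0.4035  0.012   0.03  ]] [ 0.49793876 -0.00582471  0.03      ]
6.166316730579947 0.1859714591561436
5.458020167611586 0.18641899502675352
8.751255659440869 0.18563775993171125
6.191585581694863 0.18502549778597643
```

```bash
python3 - <<'E'
from h import *
chain((.5335,.001,.211),(.5335,.001,.09,96.2),(.5335,.001,.05),(.4824,-.0046,.05),(.4824,-.0046,.25))
E
```

```text
at [0.5321 0.1074 0.2109] yaw -172.48
[0.5335 0.001  0.211 ] turn z -0.0 shift [ 1.250e+00 -1.057e+01 -1.000e-02] n>= 2
[5.335e-01 1.000e-03 9.000e-02 9.620e+01] turn z 91.3 shift [ 0.  -0.  12.1] n>= 2
[0.5335 0.001  0.05  ] turn z -0.0 shift [ 0. -0.  4.] n>= 1
[ 0.4824 -0.0046  0.05  ] turn z -0.0 shift [-0.   -5.14 -0.  ] n>= 1
[ 0.4824 -0.0046  0.25  ] turn z -0.0 shift [  0.   0. -20.] n>= 4
```

Call:
{"fn": "move_arm", "kwargs": {
  "series": [4,0.4,-3.5,0,0,0,0,4,0.4,-3.5,0,0,0,0,4,0.45,-3.57,0,0,0,0,4,0,0,0,0,0,10.1,4,0,0,0,0,0,10.1]
}}

```text
time: 50.75
tool_pos: [0.5337, 0.0004, 0.2108]
tcp_rot: [-0.358, -3.119, -0.0]
wrist_force: [-0.4, -0.5, -0.5]
width: 0.47
grip_force: 0.0
```

Call:
{"fn": "move_arm", "kwargs": {
  "series": [4,0,0,0,0,0,10.1,4,0,0,0,0,0,10.1,4,0,0,0,0,0,10.1,4,0,0,0,0,0,10.1,4,0,0,0,0,0,10.1]
}}

```text
time: 51.38
tool_pos: [0.5337, 0.001, 0.2108]
tcp_rot: [-1.652, -2.67, 0.001]
wrist_force: [0.1, 0.3, 0.2]
width: 0.467
grip_force: 0.0
```

Call:
{"fn": "move_arm", "kwargs": {
  "series": [4,0,0,0,0,0,10.3,4,0,0,0,0,0,10.3,4,0,0,5,0,0,0,4,0,0,5,0,0,0,4,0,0,2,0,0,0]
}}

```text
time: 52.0
tool_pos: [0.5308, 0.0012, 0.0874]
tcp_rot: [-2.094, -2.335, 0.007]
wrist_force: [0.3, 0.5, -0.1]
width: 0.47
grip_force: 0.0
```

Call:
{"fn": "move_arm", "kwargs": {
  "series": [4,0,0,0,0,0,0,4,0,0,0,0,0,0]
}}

```text
time: 52.25
tool_pos: [0.5348, 0.0005, 0.0925]
tcp_rot: [2.098, 2.338, 0.001]
wrist_force: [0.6, 0.0, -0.3]
width: 0.468
grip_force: 0.0
```

```bash
python3 - <<'E'
from h import *
chain((.5335,.001,.05,96.2))
E
```

```text
at [5.348e-01 5.000e-04 9.250e-02] yaw 96.19
[5.335e-01 1.000e-03 5.000e-02 9.620e+01] turn z -0.0 shift [ 0.06 -0.12  4.25] n>= 1
```

Call:
{"fn": "move_arm", "kwargs": {
  "series": [4,0.05,-0.1,2,0,0,0,4,0,0,1.5,0,0,0,4,0,0,0.7,0,0,0,4,0,0,0,0,0,0]
}}

```text
time: 52.75
tool_pos: [0.5328, 0.0004, 0.0496]
tcp_rot: [-2.099, -2.337, 0.001]
wrist_force: [-1.1, 0.2, 0.3]
width: 0.468
grip_force: 0.0
```

Call:
{"fn": "move_arm", "kwargs": {
  "series": [1.0,0,0,0,0,0,0,1.0,0,0,0,0,0,0,1.0,0,0,0,0,0,0,1.0,0,0,0,0,0,0],
  "grip_force": 20
}}

```text
time: 53.25
tool_pos: [0.5336, 0.0003, 0.0505]
tcp_rot: [2.099, 2.336, 0.001]
wrist_force: [-0.4, 0.6, 4.8]
width: 0.179
grip_force: 22.7
```

```bash
python3 - <<'E'
from h import *
chain((.4824,-.0046,.05,96.2));print(read_state()["wrist_force"])
E
```

```text
at [5.336e-01 3.000e-04 5.050e-02] yaw 96.13
[ 4.824e-01 -4.600e-03  5.000e-02  9.620e+01] turn z -0.1 shift [ 0.07 -5.14  0.05] n>= 1
[-0.35005416  0.62685962  4.84342109]
```

Call:
{"fn": "move_arm", "kwargs": {
  "series": [1.0,0,-1.2,0,0,0,0,1.0,0,-1.4,0,0,0,0,1.0,0,-1.4,0,0,0,0,1.0,0,-1.1,0,0,0,0,1.0,0,0,0,0,0,0]
}}

```text
time: 53.88
tool_pos: [0.4806, -0.0049, 0.0505]
tcp_rot: [-2.099, -2.336, 0.0]
wrist_force: [-1.8, 2.0, 8.3]
width: 0.181
grip_force: 23.2
```

Call:
{"fn": "move_arm", "kwargs": {
  "series": [1.0,0,0,0,0,0,0,1.0,0,0,0,0,0,0]
}}

```text
time: 54.12
tool_pos: [0.4811, -0.0048, 0.0505]
tcp_rot: [-2.099, -2.336, 0.0]
wrist_force: [-1.7, 2.1, 9.3]
width: 0.183
grip_force: 23.3
```

Call:
{"fn": "move_arm", "kwargs": {
  "series": [1.0,0,0.1,0,0,0,0,1.0,0,0,0,0,0,0,4,0,0,0,0,0,0,4,0,0,0,0,0,0,4,0,0,-2,0,0,0]
}}

```text
time: 54.75
tool_pos: [0.4803, -0.005, 0.0678]
tcp_rot: [-2.096, -2.334, 0.006]
wrist_force: [0.4, -0.6, -0.2]
width: 0.468
grip_force: 0.0
```

Call:
{"fn": "move_arm", "kwargs": {
  "series": [4,0,0,-5,0,0,0,4,0,0,-5,0,0,0,4,-2,0,-5,0,0,0,4,-2,0,0,0,0,0,4,0,0,0,0,0,0]
}}

```text
time: 55.38
tool_pos: [0.4872, -0.0456, 0.2199]
tcp_rot: [2.101, 2.335, -0.0]
wrist_force: [-1.0, -0.5, -0.4]
width: 0.469
grip_force: 0.0
```

Call:
{"fn": "move_arm", "kwargs": {
  "series": [4,0,0,0,0,0,0,4,0,0,0,0,0,0]
}}

```text
time: 55.62
tool_pos: [0.4866, -0.0441, 0.2185]
tcp_rot: [-2.097, -2.336, 0.002]
wrist_force: [0.4, 0.1, -0.4]
width: 0.471
grip_force: 0.0
```

```bash
python3 - <<'E'
from h import *
cw=calibration("wrist");iw=read_camera("wrist");cs=calibration("scene");isc=read_camera("scene")
th=np.radians(6.2);u=np.array([np.cos(th),np.sin(th)])
def near(im,c,lo,hi,z,e):
    h=cv2.cvtColor(im,cv2.COLOR_RGB2HSV);m=cv2.inRange(h,lo,hi)
    if lo[0]==0: m|=cv2.inRange(h,(174,130,90),(180,255,255))
    st,ce=cv2.connectedComponentsWithStats(m)[2:]
    px=proj(c,e)[0];d=[np.hypot(*(k-px)) if s[4]>12 else 1e9 for s,k in zip(st[1:],ce[1:])]
    k=int(np.argmin(d));return ce[1+k].round(1),st[1+k][4],cast(c,ce[1+k],z)[0,:2]
for n,im,c in(("wrist",iw,cw),("scene",isc,cs)):
    a=near(im,c,(8,150,120),(22,255,255),.033,[.479,.027,.033]);b=near(im,c,(0,130,90),(5,255,255),.052,[.4824,-.0046,.057])
    print(n,a,b,"along mm",(b[2]-a[2])@u*1e3,"cam",(-cv2.Rodrigues(c["rvec"])[0].T@c["tvec"]).round(2))
    cv2.imwrite(f"pics/{n}_end.png",im[:,:,::-1])
# dots and labels still where left (wrist view)
h=cv2.cvtColor(isc,cv2.COLOR_RGB2HSV);m=cv2.inRange(h,(45,120,70),(70,255,255))
st,ce=cv2.connectedComponentsWithStats(m)[2:]
print([ (k.round(0),s[4]) for s,k in zip(st[1:],ce[1:]) if s[4]>8])
E
```

```text
wrist (array([165.5, 253. ]), np.int32(841), array([ 0.30609136, -0.15929226])) (array([324.4, 143.9]), np.int32(158), array([ 0.4867977 , -0.00230122])) along mm 196.60432248640052 cam [0.48 0.04 0.35]
scene (array([371.6, 163.7]), np.int32(21), array([0.34222455, 0.16796106])) (array([312.9, 201.5]), np.int32(14), array([ 0.47265725, -0.00508024])) along mm 110.98144208595869 cam [ 1.12 -0.02  1.  ]
[(array([596.,  90.]), np.int32(40)), (array([375., 284.]), np.int32(2585)), (array([402., 261.]), np.int32(22)), (array([340., 265.]), np.int32(23)), (array([372., 264.]), np.int32(23))]
```

```bash
python3 - <<'E'
from h import *
c=calibration("wrist");im=cv2.imread("pics/wrist_end.png");h=cv2.cvtColor(im,cv2.COLOR_BGR2HSV).astype(int)
print(proj(c,[[.4824,-.0046,.057],[.479,.027,.033],[.479,.027,.013]]).round(1))
m=((h[...,1]>110)&(h[...,2]>60)&((h[...,0]<24)|(h[...,0]>172))).astype(np.uint8);m[:90]=0;m[200:]=0
st,ce=cv2.connectedComponentsWithStats(m)[2:]
for s,k in zip(st[1:],ce[1:]):
    if s[4]>15:print(s,k.round(1),cast(c,k,.057)[0].round(4))
for r in range(112,170,3): print(r,"".join("." if not m[r,x] else ("R" if h[r,x,0]<6 or h[r,x,0]>172 else "O") if h[r,x,1]>110 else "." for x in range(290,350)))
w=((h[...,1]<60)&(h[...,2]>150));ys,xs=np.where(w[120:165,295:345]);print(len(xs),xs.mean()+295 if len(xs) else 0,ys.mean()+120 if len(xs) else 0)
E
```

```text
[[319.5 146.1]
 [319.5 112.7]
 [319.5 112.2]]
[315 116  11   9  23] [320.2 120.5] [0.4804 0.0205 0.057 ]
[311 130  18  28 343] [319.5 143.8] [ 0.4822 -0.0023  0.057 ]
112 ............................................................
115 ............................................................
118 .........................O........OO........................
121 ..........................O......OO.........................
124 .............................OOO............................
127 ............................................................
130 ............................RRR.............................
133 ......................RRRRRR....RRRRRR......................
136 ......................RRRRRR....RRRRRRR.....................
139 ......................RRRRRR....RRRRRRR.....................
142 .....................RRRRRRR....RRRRRRR.....................
145 .....................RRRRRRR....RRRRRR......................
148 .....................RRRRRRR....RRRRRR......................
151 .....................RRRRRRR....RRRRRR......................
154 ......................RRRRRR....RRRRRR......................
157 .......................RRRRR....RRRRR.......................
160 ............................................................
163 ............................................................
166 ............................................................
169 ............................................................
182 319.5274725274725 152.87362637362637
```

```bash
python3 - <<'E'
from h import *
c=calibration("scene");im=cv2.imread("pics/scene_end.png");g=cv2.cvtColor(im,cv2.COLOR_BGR2GRAY)
print(cast(c,[(402,261),(340,265),(372,264)],.027).round(3))
t=np.radians(7.45);u=np.array([np.cos(t),np.sin(t)])
for P in([.548,.1372],[.5376,.2165],[.5272,.2958]):
    for d,z in((-.014,.03),(.010,.03),(.038,.025)):
        q=proj(c,[*(np.array(P)+d*u),z])[0].round().astype(int);print(d,q,int(g[q[1]-1:q[1]+2,q[0]-1:q[0]+2].mean()),end=" | ")
    print()
c2=calibration("wrist");iw=cv2.imread("pics/wrist_end.png");gw=cv2.cvtColor(iw,cv2.COLOR_BGR2GRAY)
for P in([.548,.1372],[.5376,.2165],[.5272,.2958]):
    q=[proj(c2,[*(np.array(P)+d*u),z])[0].round().astype(int) for d,z in((-.014,.03),(.010,.03),(.038,.025))]
    print([(k.tolist(),int(gw[k[1],k[0]]) if 0<=k[1]<400 and 0<=k[0]<640 else None) for k in q])
E
```

```text
[[0.647 0.204 0.027]
 [0.647 0.051 0.027]
 [0.65  0.129 0.027]]
-0.014 [369 223] 247 | 0.01 [371 231] 243 | 0.038 [374 241] 95 | 
-0.014 [398 218] 247 | 0.01 [401 225] 244 | 0.038 [404 236] 81 | 
-0.014 [428 212] 247 | 0.01 [431 220] 243 | 0.038 [434 230] 106 | 
[([388, 3], 247), ([413, 3], 247), ([440, 4], 92)]
[([393, -100], None), ([420, -101], None), ([449, -97], None)]
[([397, -221], None), ([427, -221], None), ([458, -216], None)]
```

The dots, shells and connectors are all where they were left, and the fader lines up with the arrow. Handing in.

```bash
python3 -c "
from workcell import *
print(finish_job())"
```

```text
the job is handed in; nothing more can be done
None
```

I handed the job in at about 56 s of the 210 s, and no verdict came back: by the last camera checks, three checked modules are in the tray, three returned modules are seated in the nest, the lamp stands beside the plate with its lens towards its middle, and the fader is within about 1 mm of the preset clip.

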